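# Spin-check guide-roller units and snap the sound ones into the shim sled

## Task

Feel the bearing of every guide-roller unit on the bench by turning its wheel on by hand, at least a sixth of a turn and without turning it back. Snap each unit whose wheel runs freely into a station of the shim sled, pushing it down just until both spring latches click over its foot, without forcing it; stand each unit whose wheel drags upright in the red quarantine tray. Do not disturb the depth gauge, the spacer puck or the iron yoke fragment.

Things in the scene. Friction and masses are not known exactly. Their poses are not given: they have to be found in the camera images.
- unit_1_mid (a point): A guide-roller unit, about 700 g, one of 3 or 4 present, all alike: steel foot 44 (x) x 62 (y) x 7 mm, on it a block 44 (x) x 40 (y) mm up to height 26 mm, and on an upright stud a track-roller wheel 40 mm across at heights 29 to 43 mm, brass nut to 47 mm. This point is on the stud axis, 22 mm above the foot's underside; z up, y along the foot.
- unit_2_mid (a point): Another such unit. To carry a unit, grip its block across the two 44 mm faces (facing x and -x, flush with the foot); gripped by the wheel it swivels. A unit is the same after a half turn.
- wheel_1 (a joint): Angle of unit_1's wheel on its stud (rad, counter-clockwise from above positive, no stops, counts on past full turns; starts within 0.1 of 0; a white stripe on the wheel shows it). A sound wheel turns with hardly any effort (0.0002 N m) and coasts on when flicked.
- wheel_2 (a joint): Wheel angle of unit_2, likewise. A bad wheel of any unit drags at about 0.08 N m (4 N at the rim) and stops at once: its rubber seal, under the wheel, has popped up and rubs. Only turning it tells good from bad.
- sled: Fixed shim sled: aluminium plate 120 (x) x 430 (y) x 8 mm flat on the bench with four snap-in stations 98 mm apart along y, station_1 at the -y end. Origin at the middle of its underside. Any sound unit may go in any station.
- station_1 (a point): Centre of a station's floor (the sled plate's top); z up. A unit goes in from above, its x along the station's x (either way round), its foot between side lips (48 mm apart in x at the floor) and end stops (65 mm apart in y), 7 mm high and flaring 7 mm wider at the top as a lead-in. Fully home, the unit's mid point is 22 mm above this point.
- station_2 (a point): Floor centre of another station, as station_1. At the y ends of each station stand two spring latches with yellow ramps, 70 mm apart at the top (24 mm above the floor) and 56 mm at the teeth (8 to 11 mm above it). The 62 mm foot is pushed down between them.
- station_3 (a point): Floor centre of another station, as station_1. In each, the push rises to about 10 to 20 N as the foot spreads the latches, some 20 to 8 mm above the floor, then the teeth snap in over the 7 mm foot as it reaches the floor and hold it down.
- unit_3_mid (a point): Another guide-roller unit, as unit_1.
- wheel_3 (a joint): Wheel angle of unit_3, as wheel_1.
- unit_4_mid (a point): Another guide-roller unit, as unit_1.
- wheel_4 (a joint): Wheel angle of unit_4, as wheel_1.
- station_4 (a point): Floor centre of another station, as station_1.
- tray_in (a point): Centre of the inner floor (4 mm above the bench) of the fixed red quarantine tray: outside 190 (x) x 165 (y) mm, walls 4 mm thick and 14 mm high over all. Room for four units, two by two: 80 mm apart in x, 76 mm in y.
- yoke: Bystander: heavy dark iron yoke fragment, a C about 90 x 90 x 50 mm; origin under its middle.
- puck: Bystander: green anodised spacer puck, 50 mm diameter, 18 mm high; origin at its underside.
- gauge: Bystander: chrome depth gauge standing on a 22 x 100 mm foot, with a dial, 108 mm high; origin at its underside.
Things that resemble listed ones, but are neither listed nor needed, are in the scene too. Leave any blue look-alike of the part that bears unit_1_mid alone. What is shaped like the part that bears unit_2_mid but blue is not meant.

How it is judged:
By the outcome, as a careful person would: the job done as asked, in the order asked, and still so for the second after the job is handed in, with the robot touching nothing.
Of unit_1, unit_2, unit_3, unit_4 only 3 to 4 are there at a start; the rules pass over those that are not, and their reading is None.
At some moment in a run one of unit_1, unit_2, unit_3, unit_4 may be knocked a few centimetres aside while the robot is not near it.
It also fails if it takes over 210 s, if anything falls off the work surface, if the arm or the gripper's body presses on something with over 40 N, if the wrist force passes 120 N, or if a joint passes its speed limit or range.

## Robot

A 6-joint arm with a two-finger parallel gripper is mounted at the origin on the work surface. World frame = base frame: x ahead of the robot, y to its left, z up, the work surface at z = 0. Lengths are in m, angles in rad, forces in N, time in s.
With the tool pointing down it reaches from about 0.275 to 0.875 m from the base axis. Payload 12.5 kg.
Tool frame: the origin (TCP) lies at the very end of the fingers, on their centre line; the grasp point (between the pads) lies manip.tcp_to_grasp behind it (manip.tcp_to_grasp is the distance from the TCP to the grasp point, in m); z points along the fingers, y is the line along which they close (so a half turn about z gives the same grasp; the last joint's range is limited). The gripper opens to 85 mm and grips with 20 to 120 N. Pads are 22 mm wide; open, the fingers measure 114 mm over their backs; the gripper's body (76 mm by 85 mm) begins 54 mm behind the grasp point. The pads swing forward as they close: fully open they stand 13 mm farther back than shut.
Start: joints at [-1.229, 0.351, 1.652, -0, 1.139, -0.085], TCP at [0.228, -0.501, 0.231] pointing down, gripper open.
Joint ranges: [-2.75, 2.75], [-0.79, 2.1], [0.01, 2.65], [-1.57, 4.71], [0.07, 3.14], [-2.87, 2.87]. Speed limits (rad/s): [2.22, 2.22, 2.79, 3.14, 3.14, 3.14].

## Interface

Orientations are given as a rotation vector (axis times angle).
In Python, from station import monitor, viewer, ticket, manip gives the robot as it stands. The module is installed in compiled form; this text tells all that it offers.
- The arm moves only by the shell command python3 -m jog 'ROWS' [FORCE]. ROWS is JSON, a list of rows, each a list of 7 numbers: the turn, a rotation vector about the world's x, y, z normalised to -1 to 1, where 1 is 90 degrees, then the shift along the world's x, y, z normalised to -1 to 1, where 1 is 0.25 m, then the closure, from -1 (fully open) to 1 (shut). In form: [[wx, wy, wz, dx, dy, dz, claw], ...]. A call has 1 to 5 rows; each row is the pose to reach, as a shift and turn from the pose commanded when the call began; what a row does not reach only later rows make up. A row lasts 1/8 s, in which the tool goes at most 62.5 mm and 10.7 degrees, less where a joint would pass 70% of its speed; a pose out of reach is approached as far as the arm can. A call with a number of a shift or a turn outside -1 to 1 is refused whole. A call with a gripper value outside its range is refused whole. The fingers move at their own pace and stop on an object; FORCE is the grip in N (left out, the last holds). Time passes only in rows, so rows that repeat a pose let the fingers close. It gives the time, the measured TCP pose, the force, the opening and the grip force at its end, in the units of the state.
- monitor.state(): the state, without advancing time (a new reading comes with each control period).
- viewer.get_image(name): name is "scene" or "side" or "wrist"; returns the picture (384x512x3 uint8, red, green, blue); there is no depth.
- viewer.camera_params(name): a dict with "mtx" (3x3 intrinsics, pixels), "extrinsics" (4x4, takes a point from camera to world coordinates). Camera axes: x right, y down, z forward; pixel columns grow to the right and rows downward; lengths in m; the calibration is good to about 2 mm. A picture is of the moment at which its call begins: read the wrist's pose just before it. camera_params takes no time and is no camera call; for the wrist camera it gives the pose at the moment of the call.
- ticket.job_done(): hands the job in; it is judged then, once.
The state is a dict: "clock": time; "joints": joint angles; "joint_velocities": joint speeds; "effort": joint torques, N m; "tcp_pos": TCP position; "orientation": TCP orientation; "contact_force": force on the tool from outside, world axes, zero at the start; "ft_torque": the same for the moment, N m; "gripper_width": finger opening in m; "grip_force": force on a finger pad.
Only numpy, scipy, OpenCV 4.12 (cv2) and the standard library are available. Lean on these libraries where they do the work, as an engineer would, in place of code of your own. Each camera call takes 0.05 s, during which the arm holds its last target. There are 200 camera calls.

## Working session

There is one attempt and no reset: what is moved stays moved. The work goes in short steps, Python scripts to look and compute and a shell command to move; the robot and the scene stay as the last step left them, time stands still between calls to the robot, and variables do not carry over. Pictures are saved under pics/ and viewed, at most 14 in all, crops included, and the job is handed in when it is done.

```bash
mkdir -p pics; python3 - <<'E'
from station import monitor, viewer, manip
import cv2, numpy as np
print(manip.tcp_to_grasp); print(monitor.state())
a=[]
for n in("scene","side"):
    im=viewer.get_image(n); cv2.imwrite(f"pics/{n}0.png",im[...,::-1]); p=viewer.camera_params(n); print(n,p["mtx"].tolist(),np.round(p["extrinsics"],4).tolist())
E
```

```text
0.0187
{'clock': 0.0, 'joints': array([-1.22863414e+00,  3.51242576e-01,  1.65244141e+00, -9.25263280e-06,
        1.13913101e+00, -8.45949490e-02]), 'joint_velocities': array([ 2.77416639e-04,  7.10328473e-05, -2.56986045e-03, -2.58679570e-03,
       -1.67178948e-04,  1.09066917e-05]), 'effort': array([-9.72693451e-04, -5.06109488e+01, -2.91411138e+01, -1.65762885e-04,
        4.52241831e-03, -2.10844581e-05]), 'tcp_pos': array([ 0.22756325, -0.50033259,  0.23074838]), 'orientation': array([-3.06915962e+00, -6.65022702e-01,  2.59576554e-04]), 'contact_force': array([ 0.3536417 , -0.27767354,  0.46960431]), 'ft_torque': array([0.0013254 , 0.00381547, 0.02044426]), 'grip_force': 0.0, 'gripper_width': 0.08543737010090492}
scene [[447.88548995867876, 0.0, 248.92678952126548], [0.0, 447.88548995867876, 181.63366917438663], [0.0, 0.0, 1.0]] [[-0.7424, 0.4553, -0.4914, 1.1203], [0.6699, 0.4959, -0.5525, 0.6529], [-0.0079, -0.7394, -0.6732, 0.8814], [0.0, 0.0, 0.0, 1.0]]
side [[367.42595063574544, 0.0, 256.1309758501421], [0.0, 367.42595063574544, 195.29239573564237], [0.0, 0.0, 1.0]] [[-0.9692, -0.1315, 0.208, 0.3198], [-0.2457, 0.4655, -0.8503, 0.8271], [0.015, -0.8752, -0.4835, 0.516], [0.0, 0.0, 0.0, 1.0]]
```

View pics/scene0.png

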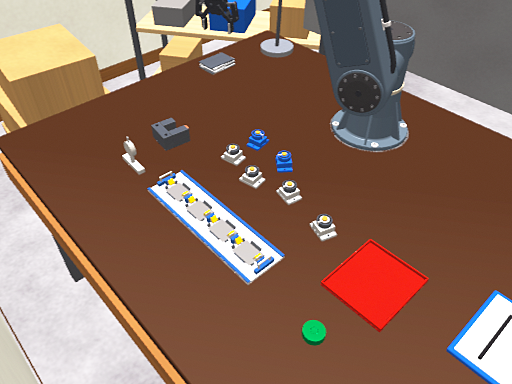

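View pics/side0.png

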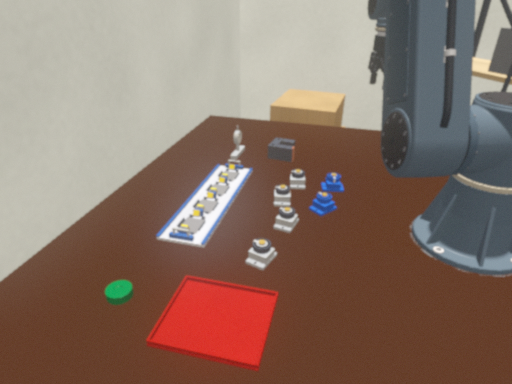

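Scene view: four white units with nuts near (233,148), (252,170), (290,185), (324,219). There are two blue look-alikes, and the sled, tray, puck (314,331), gauge and yoke are all visible.

```bash
cat > h.py <<'E'
from station import monitor, viewer, manip
import cv2, numpy as np
from scipy.spatial.transform import Rotation as R
def ray(p,uv,z):
    E=p["extrinsics"]; d=E[:3,:3]@np.linalg.solve(p["mtx"],[uv[0],uv[1],1]); o=E[:3,3]
    return (o+d*(z-o[2])/d[2])
def proj(p,X):
    E=p["extrinsics"]; c=E[:3,:3].T@(np.atleast_2d(X)-E[:3,3]).T; q=p["mtx"]@c; return (q[:2]/q[2]).T
def pose():
    s=monitor.state(); M=R.from_rotvec(s["orientation"]).as_matrix()
    return s, M, np.degrees(np.arctan2(M[1,1],M[0,1]))  # yaw of closing line
def shot(n,save=None):
    p=viewer.camera_params(n); im=viewer.get_image(n)
    if save: cv2.imwrite("pics/"+save,im[...,::-1])
    return p,im
E
python3 - <<'E'
from h import *
p=viewer.camera_params("scene"); q=viewer.camera_params("side")
for n,u,v in [("u",(233,148),(297.5,173)),("u",(252,170),(282,188)),("u",(290,185),(287,212)),("u",(324,219),(261,244))]:
    print(n,ray(p,u,.047).round(3),ray(q,v,.047).round(3))
for c in [(172,180),(150,190),(250,281),(283,257)]: print("sled",ray(p,c,.008).round(3))
for c in [(372,240),(428,279),(380,328),(322,282)]: print("tray",ray(p,c,.014).round(3))
for c in [(314,329),(283,153),(257,134),(172,140),(140,170),(125,155)]: print(c,ray(p,c,.018).round(3))
s,M,y=pose(); print(M.round(3),y)
w=viewer.camera_params("wrist");E=w["extrinsics"];print(w["mtx"].round(1)); print("cam in tool",(M.T@(E[:3,3]-s["tcp_pos"])).round(4),(M.T@E[:3,:3]).round(3))
E
```

```text
u [ 0.446 -0.176  0.047] [ 0.437 -0.164  0.047]
u [ 0.472 -0.063  0.047] [ 0.463 -0.057  0.047]
u [0.437 0.054 0.047] [0.428 0.064 0.047]
u [0.465 0.201 0.047] [0.459 0.208 0.047]
sled [ 0.643 -0.221  0.008]
sled [ 0.714 -0.228  0.008]
sled [0.711 0.193 0.008]
sled [0.605 0.195 0.008]
tray [0.405 0.311 0.014]
tray [0.406 0.47  0.014]
tray [0.591 0.469 0.014]
tray [0.593 0.31  0.014]
(314, 329) [0.697 0.378 0.018]
(283, 153) [ 0.325 -0.082  0.018]
(257, 134) [ 0.317 -0.208  0.018]
(172, 140) [ 0.539 -0.369  0.018]
(140, 170) [ 0.693 -0.311  0.018]
(125, 155) [ 0.689 -0.404  0.018]
[[ 0.91   0.414 -0.   ]
 [ 0.414 -0.91   0.001]
 [ 0.    -0.001 -1.   ]] -65.5468460930509
[[284.8   0.  259.2]
 [  0.  284.8 194.2]
 [  0.    0.    1. ]]
cam in tool [ 0.0828 -0.0013 -0.1434] [[-0.001 -0.946 -0.323]
 [ 1.    -0.    -0.001]
 [ 0.001 -0.323  0.946]]
```

```bash
R='[[0,0,0,0.1,0.165,0,-1]]'; python3 -m jog '[[0,0,0,0.43,0.66,0,-1],[0,0,0,0.43,0.66,0,-1],[0,0,0,0.43,0.66,0,-1],[0,0,0,0.43,0.66,0,-1]]' && python3 -m jog '[[0,0,0,0.43,0.66,-0.1,-1],[0,0,0,0.43,0.66,-0.1,-1],[0,0,0,0.43,0.66,-0.1,-1],[0,0,0,0.43,0.66,-0.1,-1],[0,0,0,0.43,0.66,-0.1,-1]]'
python3 - <<'E'
from h import *
p,im=shot("wrist","w1.png"); s,M,y=pose(); print(s["tcp_pos"],y)
print(proj(p,[[.442,-.17,.047],[.468,-.06,.047],[.433,.058,.047],[.462,.205,.047]]))
E
```

```text
clock: 0.6
tcp_pos: [0.3364, -0.333, 0.2312]
orientation: [-3.068, -0.67, 0.0]
contact_force: [-0.4, -0.3, 0.5]
gripper_width: 0.085
grip_force: 0.0
clock: 1.23
tcp_pos: [0.4427, -0.1709, 0.2061]
orientation: [-3.07, -0.667, 0.001]
contact_force: [0.2, -0.4, -0.2]
gripper_width: 0.0854
grip_force: 0.0
[ 0.44235243 -0.17159201  0.20626314] -65.56395517677805
[[ 259.75362999  176.67786243]
 [ 172.29761261  111.13247807]
 [  49.03577583   93.43432813]
 [-108.68251539   -9.04813019]]
```

View pics/w1.png

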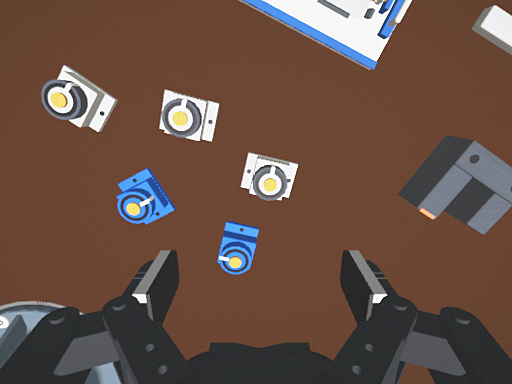

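The wrist view shows three units with nuts at (270,185), (180,118) and (59,100), and the two blue look-alikes below them. Next I'll measure the nuts by colour.

```bash
cat >> h.py <<'E'
def nuts(p,im,z=.047,amin=25):
    hsv=cv2.cvtColor(im,cv2.COLOR_RGB2HSV)
    m=cv2.inRange(hsv,(18,110,110),(34,255,255))
    n,l,st,c=cv2.connectedComponentsWithStats(m)
    o=[]
    for i in range(1,n):
        if st[i,4]<amin: continue
        x,y=c[i].astype(int); b=im[max(0,y-45):y+45,max(0,x-45):x+45].astype(int)
        o.append((c[i].round(1),st[i,4],ray(p,c[i],z).round(4),"blue" if ((b[...,2]-b[...,0])>80).mean()>.05 else ""))
    return o
E
python3 - <<'E'
from h import *
p,im=shot("wrist")
for o in nuts(p,im): print(*o)
E
```

```text
[58.  99.2] 188 [0.4311 0.0481 0.047 ] 
[178.8 117.6] 157 [ 0.4646 -0.0689  0.047 ] 
[269.3 183.9] 123 [ 0.4386 -0.1837  0.047 ] 
[132.8 207.8] 120 [ 0.3483 -0.0539  0.047 ] blue
[234.3 261. ] 95 [ 0.3318 -0.1865  0.047 ] blue
```

```bash
python3 -m jog '[[0,0,0,-0.016,-0.049,-0.22,-1],[0,0,0,-0.016,-0.049,-0.44,-1],[0,0,0,-0.016,-0.049,-0.44,-1]]'
python3 - <<'E'
from h import *
p,im=shot("wrist","w2.png"); s,M,y=pose(); print(s["tcp_pos"],y)
for o in nuts(p,im): print(*o)
E
```

```text
clock: 1.7
tcp_pos: [0.4363, -0.1832, 0.094]
orientation: [-3.067, -0.661, 0.008]
contact_force: [-0.5, 0.5, -0.6]
gripper_width: 0.0855
grip_force: 0.0
[ 0.437931   -0.18373994  0.09635447] -65.64327062893372
[120.1 111.6] 92 [ 0.4659 -0.0696  0.047 ] 
[262.4 208.7] 42 [ 0.4425 -0.181   0.047 ] 
[ 60.7 247.7] 111 [ 0.3501 -0.0548  0.047 ] blue
[214.1 320.8] 80 [ 0.334 -0.186  0.047] blue
```

View pics/w2.png

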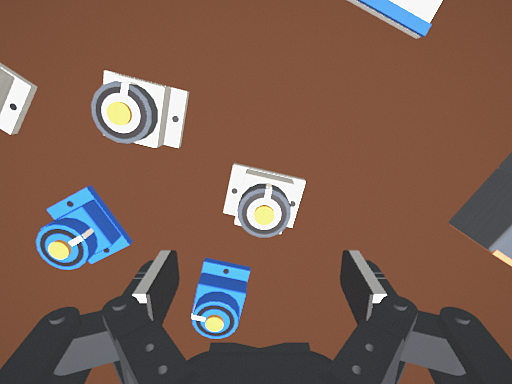

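The nut of unit 1 is at about (264,215), but the mask only caught part of it, so I'm widening the mask.

```bash
sed -i 's/(18,110,110)/(16,60,120)/' h.py; python3 - <<'E'
from h import *
p=viewer.camera_params("wrist"); im=cv2.imread("pics/w2.png")[...,::-1].copy()
print(im[215,264],im[209,262]); s,M,y=pose(); print(s["tcp_pos"])
for o in nuts(p,im): print(*o)
print(ray(p,(264,215),.047))
E
```

```text
[247 245 148] [247 245 147]
[ 0.437931   -0.18373994  0.09635447]
[119. 113.] 463 [ 0.4659 -0.0689  0.047 ] 
[263.7 214.6] 319 [ 0.4396 -0.1848  0.047 ] 
[ 59.3 249.1] 305 [ 0.3487 -0.0538  0.047 ] blue
[502.8 257.2] 105 [ 0.4834 -0.3676  0.047 ] 
[214.  322.5] 222 [ 0.3322 -0.1877  0.047 ] blue
[ 0.43938781 -0.18508578  0.047     ]
```

```bash
python3 -m jog '[[0,0,0,0.007,-0.004,-0.27,-1],[0,0,0,0.007,-0.004,-0.27,-1],[0,0,0,0.007,-0.004,-0.27,0],[0,0,0,0.007,-0.004,-0.27,1],[0,0,0,0.007,-0.004,-0.27,1]]' 30 && python3 -m jog '[[0,0,0,0,0,0,1],[0,0,0,0,0,0,1]]'; python3 -c "
from h import *
s,M,y=pose();print(s['tcp_pos'],y,s['contact_force'],s['ft_torque'],s['grip_force'])"
```

```text
clock: 2.38
tcp_pos: [0.4414, -0.1843, 0.0308]
orientation: [3.068, 0.665, 0.004]
contact_force: [-2.7, 2.2, 17.7]
gripper_width: 0.0385
grip_force: 28.1
clock: 2.62
tcp_pos: [0.4414, -0.1844, 0.0309]
orientation: [3.068, 0.665, 0.003]
contact_force: [-2.7, 1.4, 15.5]
gripper_width: 0.0387
grip_force: 28.3
[ 0.44143623 -0.18435505  0.03086295] -65.54031358302457 [-2.69598918  1.41518884 15.51879484] [0.22657258 0.5083767  0.01379471] 28.26677441596985
```

```bash
Q="from h import *
s,M,y=pose();print(s['tcp_pos'],y,s['contact_force'],s['ft_torque'],s['effort'][5])"; python3 -m jog '[[0,0,0.6,0,0,0,1],[0,0,0.6,0,0,0,1],[0,0,0.6,0,0,0,1],[0,0,0.6,0,0,0,1]]' >/dev/null; python3 -c "$Q"; python3 -m jog '[[0,0,0.4,0,0,0,1],[0,0,0.4,0,0,0,1]]'>/dev/null; python3 -c "$Q"; python3 -m jog '[[0,0,0.25,0,0,0,1],[0,0,0.25,0,0,0,1],[0,0,0.25,0,0,0,1]]'; python3 -c "$Q"
```

```text
[ 0.44036942 -0.18335554  0.03076714] -22.220257077168217 [-7.40345105  9.03108939 23.79701176] [ 1.36639197  1.34338856 -0.03996378] 2.4317633360624313
[ 0.43963327 -0.18314013  0.030703  ] -0.7228370941351161 [-12.09142259   7.17017438  27.32605614] [ 1.16128749  2.06917665 -0.01419717] 2.4253305047750473
clock: 3.75
tcp_pos: [0.4389, -0.1833, 0.0307]
orientation: [-1.764, -2.596, 0.001]
contact_force: [-16.4, 4.3, 29.3]
gripper_width: 0.0385
grip_force: 29.5
[ 0.43890773 -0.18328385  0.03070741] 21.61476772189761 [-16.3880298    4.27991586  29.30445421] [0.73069388 2.696048   0.03918039] -0.9112827479839325
```

```bash
python3 -m jog '[[0,0,0,0,0,0,-1],[0,0,0,0,0,0,-1],[0,0,0,0,0,0.25,-1],[0,0,0,0,0,0.25,-1]]'
python3 - <<'E'
from h import *
p,im=shot("wrist","w3.png"); s,M,y=pose(); print(s["tcp_pos"],y, s['ft_torque'],s['contact_force'])
for o in nuts(p,im): print(*o)
E
```

```text
clock: 4.25
tcp_pos: [0.4425, -0.1849, 0.0948]
orientation: [1.766, 2.59, 0.001]
contact_force: [0.3, -0.5, -1.2]
gripper_width: 0.0851
grip_force: 0.0
[ 0.44144828 -0.18439463  0.09297706] 21.41007558254242 [-0.03129024 -0.00561566  0.02398671] [-0.26570872 -0.00700401  0.12992011]
[361.2  70.4] 520 [ 0.4643 -0.069   0.047 ] 
[107.6 167.7] 371 [ 0.3314 -0.187   0.047 ] blue
[255. 216.] 323 [ 0.4385 -0.1838  0.047 ] 
[506.3 240.3] 84 [ 0.6221 -0.1337  0.047 ] 
[469.5 302.1] 324 [ 0.6296 -0.1916  0.047 ]
```

View pics/w3.png

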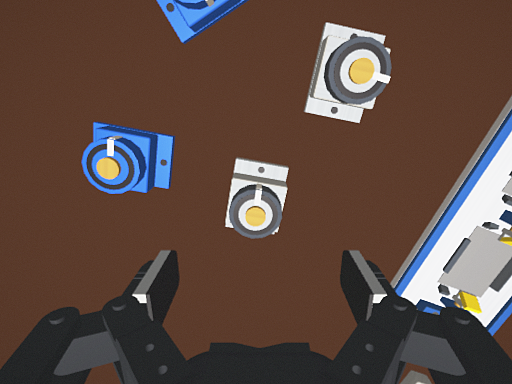

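```bash
cat > q.py <<'E'
from h import *
s,M,y=pose();print(s['tcp_pos'].round(4),round(y,1),'F',s['contact_force'].round(1),'T',s['ft_torque'].round(3),'w',round(s['gripper_width'],4),s['grip_force'].round(1) if s['grip_force'] else 0,s['clock'])
E
python3 -m jog '[[0,0,0,-0.01,0.002,-0.224,-1],[0,0,0,-0.01,0.002,-0.224,-0.2],[0,0,0,-0.01,0.002,-0.224,1],[0,0,0,-0.01,0.002,-0.224,1],[0,0,0,-0.01,0.002,-0.224,1]]' 20 >/dev/null; python3 q.py; python3 -m jog '[[0,0,0.5,0,0,0,1],[0,0,0.5,0,0,0,1]]' >/dev/null; python3 q.py; python3 -m jog '[[0,0,0.5,0,0,0,1],[0,0,0.5,0,0,0,1]]' >/dev/null; python3 q.py;  python3 -m jog '[[0,0,0.5,0,0,0,1],[0,0,0.5,0,0,0,1]]' >/dev/null; python3 q.py; python3 -m jog '[[0,0,0,0,0,0,1],[0,0,0,0,0,0,1]]' >/dev/null; python3 q.py; python3 -m jog '[[0,0,0,0,0,0,-1],[0,0,0,0,0,0,-1],[0,0,0,0,0,0.25,-1],[0,0,0,0,0,0.25,-1]]' >/dev/null; python3 q.py
```

```text
[ 0.4399 -0.1842  0.1012] 85.9 F [ 0.  -1.   0.1] T [-0.026 -0.014  0.037] w 0.0852 0 6.425Traceback (most recent call last):
  File "q.py", line 2, in <module>
    s,M,y=pose();print(s['tcp_pos'].round(4),round(y,1),'F',s['contact_force'].round(1),'T',s['ft_torque'].round(3),'w',round(s['gripper_width'],4),s['grip_force'].round(1) if s['grip_force'] else 0,s['clock'])
                                                                                                                                                    ^^^^^^^^^^^^^^^^^^^^^
AttributeError: 'float' object has no attribute 'round'
Traceback (most recent call last):
  File "q.py", line 2, in <module>
    s,M,y=pose();print(s['tcp_pos'].round(4),round(y,1),'F',s['contact_force'].round(1),'T',s['ft_torque'].round(3),'w',round(s['gripper_width'],4),s['grip_force'].round(1) if s['grip_force'] else 0,s['clock'])
                                                                                                                                                    ^^^^^^^^^^^^^^^^^^^^^
AttributeError: 'float' object has no attribute 'ro
[... 825 characters left out ...]
                                                                                                                    ^^^^^^^^^^^^^^^^^^^^^
AttributeError: 'float' object has no attribute 'round'
Traceback (most recent call last):
  File "q.py", line 2, in <module>
    s,M,y=pose();print(s['tcp_pos'].round(4),round(y,1),'F',s['contact_force'].round(1),'T',s['ft_torque'].round(3),'w',round(s['gripper_width'],4),s['grip_force'].round(1) if s['grip_force'] else 0,s['clock'])
                                                                                                                                                    ^^^^^^^^^^^^^^^^^^^^^
AttributeError: 'float' object has no attribute 'round'
```

```bash
sed -i "s/s\['grip_force'\].round(1) if s\['grip_force'\] else 0/round(s['grip_force'],1)/" q.py
python3 -m jog '[[0,0,-0.6,0,0,0,-1],[0,0,-0.6,0,0,0,-1],[0,0,-0.6,0,0,0,-1],[0,0,-0.6,0,0,0,-1],[0,0,-0.6,0,0,0,-1]]' >/dev/null
python3 -m jog '[[0,0,-0.6,0,0,0,-1],[0,0,-0.6,0,0,0,-1],[0,0,-0.6,0,0,0,-1],[0,0,-0.6,0,0,0,-1],[0,0,-0.6,0,0,0,-1]]' >/dev/null
python3 -m jog '[[0,0,0,-0.002,0,-0.25,-1],[0,0,0,-0.002,0,-0.25,-0.2],[0,0,0,-0.002,0,-0.25,1],[0,0,0,-0.002,0,-0.25,1],[0,0,0,-0.002,0,-0.25,1]]' 20 >/dev/null; python3 q.py; python3 -m jog '[[0,0,0.5,0,0,0,1],[0,0,0.5,0,0,0,1]]' >/dev/null; python3 q.py; python3 -m jog '[[0,0,0.5,0,0,0,1],[0,0,0.5,0,0,0,1]]' >/dev/null; python3 q.py;  python3 -m jog '[[0,0,0.5,0,0,0,1],[0,0,0.5,0,0,0,1]]' >/dev/null; python3 q.py; python3 -m jog '[[0,0,0,0,0,0,1],[0,0,0,0,0,0,1]]' >/dev/null; python3 q.py; python3 -m jog '[[0,0,0,0,0,0,-1],[0,0,0,0,0,0,-1],[0,0,0,0,0,0.25,-1],[0,0,0,0,0,0.25,-1]]' >/dev/null; python3 q.py
```

```text
[ 0.4389 -0.1841  0.0376] -21.6 F [ 0.9 -0.5  4.5] T [ 0.018 -0.11  -0.023] w 0.0388 19.5 8.3
[ 0.4388 -0.1841  0.0376] 0.3 F [ 0.3 -1.   4.7] T [ 0.041 -0.05  -0.014] w 0.0385 19.5 8.55
[ 0.4388 -0.1841  0.0376] 21.8 F [-0.1 -1.4  4.9] T [-0.053 -0.067 -0.055] w 0.0385 19.5 8.8
[ 0.4387 -0.1841  0.0376] 43.3 F [-0.2 -0.5  5.2] T [-0.024  0.002 -0.02 ] w 0.0386 19.5 9.05
[ 0.4387 -0.1841  0.0376] 42.9 F [-0.  -0.3  5.9] T [-0.055 -0.019  0.084] w 0.0384 19.5 9.3
[ 0.4393 -0.1843  0.1013] 42.9 F [ 0.5 -0.1 -1.3] T [-0.018  0.036 -0.047] w 0.0852 0.0 9.8
```

```bash
python3 -m jog '[[0,0,0,0.103,0.461,0,-1],[0,0,0,0.103,0.461,0,-1],[0,0,0,0.103,0.461,0,-1],[0,0,0,0.103,0.461,0,-1]]'>/dev/null
python3 q.py; python3 - <<'E'
from h import *
p,im=shot("wrist","w4.png")
for o in nuts(p,im): print(*o)
E
```

```text
[ 0.463  -0.0682  0.0975] 42.9 F [-0.1 -0.6  0.3] T [ 0.02   0.028 -0.016] w 0.0851 0.0 10.3
[349.2  59. ] 527 [0.4309 0.0481 0.047 ] 
[142.6  90.4] 460 [ 0.3478 -0.054   0.047 ] blue
[ 18.6 214.9] 306 [ 0.3312 -0.1873  0.047 ] blue
[259.7 219.7] 311 [ 0.4641 -0.0689  0.047 ] 
[461.9 294.9] 239 [ 0.6306 -0.0054  0.047 ] 
[448.7 294.7] 31 [ 0.6226 -0.0127  0.047 ] 
[435.1 304.6] 25 [ 0.6226 -0.0261  0.047 ] 
[428.8 310.7] 62 [ 0.6239 -0.0334  0.047 ]
```

```bash
python3 -m jog '[[0,0,0,0.004,-0.003,-0.25,-1],[0,0,0,0.004,-0.003,-0.25,-0.2],[0,0,0,0.004,-0.003,-0.25,1],[0,0,0,0.004,-0.003,-0.25,1],[0,0,0,0.004,-0.003,-0.25,1]]' 20 >/dev/null; python3 q.py; for i in 1 2 3 4 5 6 7; do python3 -m jog '[[0,0,-0.3,0,0,0,1]]' >/dev/null; python3 q.py; done; python3 -m jog '[[0,0,0,0,0,0,-1],[0,0,0,0,0,0,-1],[0,0,0,0,0,0.25,-1],[0,0,0,0,0,0.25,-1]]' >/dev/null; python3 q.py;python3 - <<'E'
from h import *
p,im=shot("wrist","w5.png")
for o in nuts(p,im): print(*o)
E
```

```text
[ 0.4651 -0.0696  0.0375] 42.9 F [-3.2 -3.9  6. ] T [-0.684  0.39  -0.036] w 0.0383 19.5 10.975
[ 0.4652 -0.0695  0.0376] 32.0 F [-2.7 -3.4  5.1] T [-0.448  0.305 -0.018] w 0.0383 19.5 11.1
[ 0.4653 -0.0695  0.0376] 21.1 F [-0.7 -2.1  3.1] T [-0.381  0.255  0.007] w 0.0384 19.6 11.225
[ 0.4654 -0.0695  0.0376] 10.3 F [-0.9 -1.1  4.1] T [-0.323  0.136 -0.032] w 0.0382 19.6 11.35
[ 0.4655 -0.0695  0.0376] -0.4 F [-0.2  0.1  3.9] T [-0.295  0.01  -0.002] w 0.0384 19.7 11.475
[ 0.4657 -0.0695  0.0376] -11.2 F [-0.2 -1.1  3.6] T [-0.294  0.    -0.003] w 0.0383 19.7 11.6
[ 0.4657 -0.0695  0.0376] -21.9 F [ 1.8 -1.3  2.3] T [-0.299 -0.115  0.027] w 0.0382 19.8 11.725
[ 0.4659 -0.0695  0.0376] -32.7 F [ 0.5 -1.4  1.5] T [-0.342 -0.168  0.026] w 0.0381 19.8 11.85
[ 0.4662 -0.0694  0.1014] -32.1 F [-0.9 -0.  -0.7] T [ 0.056 -0.014 -0.005] w 0.0852 0.0 12.35
[472.4  26.9] 403 [ 0.6423 -0.0329  0.047 ] blue
[459.3  20. ] 52 [ 0.6368 -0.025   0.047 ] blue
[120.5 101.8] 444 [0.4307 0.0484 0.047 ] 
[498.4 113.8] 474 [ 0.6403 -0.0924  0.047 ] blue
[504.5 153.8] 79 [ 0.6357 -0.1215  0.047 ] blue
[258.4 215.6] 302 [ 0.4643 -0.069   0.047 ] 
[125.9 272.6] 235 [ 0.3474 -0.054   0.047 ] blue
[302.1 332.4] 192 [ 0.4375 -0.1835  0.047 ]
```

View pics/w5.png

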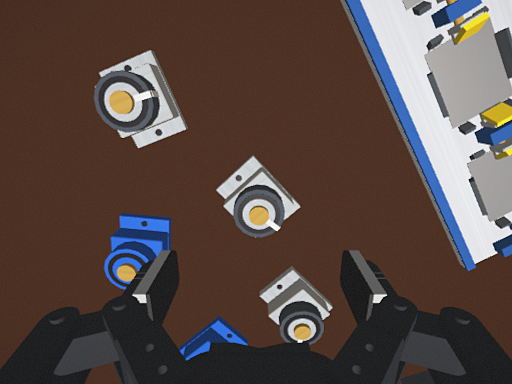

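Unit 2's wheel turned about 76° with the foot still, and the torque stayed near zero, so it is free. On to unit 3.

```bash
python3 -m jog '[[0,0,0,-0.138,0.471,0,-1],[0,0,0,-0.138,0.471,0,-1],[0,0,0,-0.138,0.471,0,-1],[0,0,0,-0.138,0.471,0,-1]]'>/dev/null
python3 q.py; python3 - <<'E'
from h import *
p,im=shot("wrist","w6.png")
for o in nuts(p,im,amin=100): print(*o)
E
```

```text
[0.4296 0.0487 0.0974] -32.2 F [ 0.9 -0.6  0.4] T [-0.072  0.024 -0.013] w 0.0853 0.0 12.9
[263.3 216.4] 317 [0.4309 0.0482 0.047 ]
```

```bash
python3 -m jog '[[0,0,0,0,0,-0.25,-1],[0,0,0,0,0,-0.25,-0.2],[0,0,0,0,0,-0.25,1],[0,0,0,0,0,-0.25,1],[0,0,0,0,0,-0.25,1]]' 20 >/dev/null; python3 q.py; for i in 1 2 3 4 5 6 7; do python3 -m jog '[[0,0,0.3,0,0,0,1]]' >/dev/null; python3 q.py; done; python3 -m jog '[[0,0,0,0,0,0,-1],[0,0,0,0,0,0,-1],[0,0,0,0,0,0.25,-1],[0,0,0,0,0,0.25,-1]]' >/dev/null; python3 q.py; python3 -m jog '[[0,0,0,0.12,0.61,0,-1],[0,0,0,0.12,0.61,0,-1],[0,0,0,0.12,0.61,0,-1],[0,0,0,0.12,0.61,0,-1]]'>/dev/null
python3 q.py; python3 - <<'E'
from h import *
p,im=shot("wrist","w7.png")
for o in nuts(p,im,amin=100): print(*o)
E
```

```text
[0.4315 0.0485 0.0377] -32.3 F [ 0.3 -3.8  5.5] T [-0.692 -0.18   0.018] w 0.0385 19.6 13.575
[0.4314 0.0485 0.0376] -21.4 F [-0.  -1.4  8.1] T [-0.547  0.058  0.002] w 0.0381 19.8 13.7
[0.4312 0.0486 0.0376] -10.5 F [-0.9 -3.2  8.6] T [-0.516  0.11  -0.035] w 0.038 19.9 13.825
[0.4311 0.0486 0.0376] 0.3 F [-2.2 -3.2  9.7] T [-0.501  0.272  0.024] w 0.0385 20.0 13.95
[0.4309 0.0486 0.0376] 11.0 F [-2.7 -2.6 10.3] T [-0.541  0.378  0.017] w 0.0381 20.0 14.075
[0.4307 0.0486 0.0376] 21.8 F [-3.1 -3.7 10.9] T [-0.597  0.499  0.033] w 0.0384 20.1 14.2
[0.4306 0.0485 0.0376] 32.5 F [-4.  -5.4 11.3] T [-0.758  0.596 -0.06 ] w 0.0383 20.2 14.325
[0.4305 0.0485 0.0375] 43.3 F [-4.3 -5.2 12.6] T [-0.907  0.711 -0.   ] w 0.0386 20.3 14.45
[0.4319 0.049  0.1013] 42.8 F [-0.5  0.4  0.1] T [ 0.026  0.013 -0.043] w 0.0855 0.0 14.95
[0.4595 0.2029 0.0974] 43.0 F [-0.  -0.6 -0.1] T [-0.009  0.02   0.009] w 0.0855 0.0 15.45
[255.7 220.5] 288 [0.459  0.1998 0.047 ]
```

View pics/w7.png

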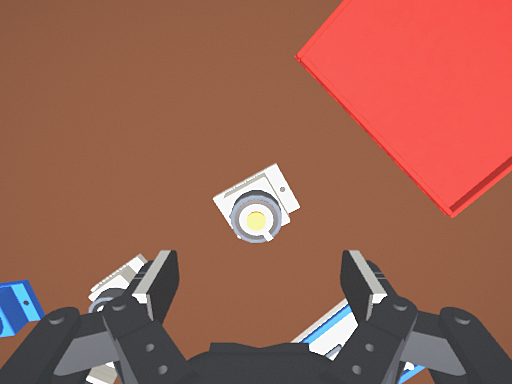

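```bash
python3 -m jog '[[0,0,0,-0.003,-0.008,-0.25,-1],[0,0,0,-0.003,-0.008,-0.25,-0.2],[0,0,0,-0.003,-0.008,-0.25,1],[0,0,0,-0.003,-0.008,-0.25,1],[0,0,0,-0.003,-0.008,-0.25,1]]' 20 >/dev/null; python3 q.py; for i in 1 2 3 4 5 6 7; do python3 -m jog '[[0,0,-0.3,0,0,0,1]]' >/dev/null; python3 q.py; done; python3 -m jog '[[0,0,0,0,0,0,-1],[0,0,0,0,0,0,-1],[0,0,0,0,0,0.25,-1],[0,0,0,0,0,0.25,-1]]' >/dev/null; python3 q.py; 
 python3 - <<'E'
from h import *
p,im=shot("wrist","w8.png")
for o in nuts(p,im,amin=100): print(*o)
E
```

```text
[0.4599 0.1993 0.0375] 42.9 F [-1.4 -3.3  7.5] T [-0.649  0.295  0.016] w 0.0386 19.3 16.125
[0.46   0.1994 0.0376] 32.0 F [-0.2 -2.2  4.7] T [-0.513  0.083 -0.02 ] w 0.0384 19.4 16.25
[0.4602 0.1994 0.0376] 21.1 F [ 1.  -3.1  4.5] T [-0.354  0.026  0.026] w 0.0383 19.5 16.375
[0.4604 0.1995 0.0376] 10.3 F [ 1.5 -1.4  3.4] T [-0.36  -0.214 -0.007] w 0.0389 19.6 16.5
[0.4606 0.1995 0.0376] -0.4 F [ 1.1 -1.6  3. ] T [-0.326 -0.308 -0.045] w 0.0385 19.7 16.625
[0.4608 0.1995 0.0377] -11.2 F [ 2.8 -2.1  2.6] T [-0.44  -0.446 -0.023] w 0.0384 19.8 16.75
[0.4609 0.1995 0.0377] -21.9 F [ 3.4 -3.2  2.5] T [-0.597 -0.604 -0.023] w 0.0385 19.8 16.875
[0.461  0.1995 0.0377] -32.7 F [ 3.7 -2.9  2.8] T [-0.691 -0.752  0.03 ] w 0.0383 19.8 17.0
[0.4609 0.2001 0.1015] -32.1 F [ 0.6 -0.1  0.2] T [ 0.028  0.022 -0.022] w 0.0855 0.0 17.5
[503.3 121.9] 112 [0.6362 0.1702 0.047 ] blue
[259.7 216.1] 301 [0.4596 0.1998 0.047 ]
```

View pics/w8.png

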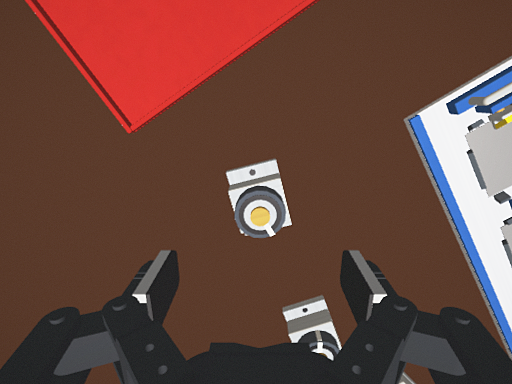

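Units 2–4 average about zero torque. Unit 1's readings are unclear, so I'll retest it in the same direction with more samples.

```bash
python3 -m jog '[[0,0,0,-0.044,-0.768,0,-1],[0,0,0,-0.044,-0.768,0,-1],[0,0,0,-0.044,-0.768,0,-1],[0,0,0,-0.044,-0.768,0,-1]]'>/dev/null;python3 -m jog '[[0,0,0,-0.044,-0.768,0,-1],[0,0,0,-0.044,-0.768,0,-1],[0,0,0,-0.044,-0.768,0,-1],[0,0,0,-0.044,-0.768,0,-1],[0,0,0,-0.044,-0.768,0,-1]]'>/dev/null
python3 q.py; python3 - <<'E'
from h import *
p,im=shot("wrist","w9.png")
for o in nuts(p,im,amin=100): print(*o)
E
python3 -m jog '[[0,0,0,0,0,-0.25,-1],[0,0,0,0,0,-0.25,-0.2],[0,0,0,0,0,-0.25,1],[0,0,0,0,0,-0.25,1],[0,0,0,0,0,-0.25,1]]' 20 >/dev/null; python3 q.py; for i in 1 2 3 4 5 6 7 8; do python3 -m jog '[[0,0,0.3,0,0,0,1]]' >/dev/null; python3 q.py; done; python3 -m jog '[[0,0,0,0,0,0,-1],[0,0,0,0,0,0,-1],[0,0,0,0,0,0.25,-1],[0,0,0,0,0,0.25,-1]]' >/dev/null; python3 q.py
```

```text
[ 0.4367 -0.1838  0.0972] -32.3 F [ 0.8  0.4 -0.1] T [-0.02  -0.034 -0.022] w 0.0853 0.0 18.675
[200.   47.9] 536 [ 0.4646 -0.0688  0.047 ] 
[ 45.7 130.6] 427 [ 0.348  -0.0538  0.047 ] blue
[262.1 215. ] 318 [ 0.4379 -0.1828  0.047 ] 
[ 0.4383 -0.1848  0.0375] -32.3 F [0.4 4.1 8.4] T [ 0.606 -0.148  0.016] w 0.0384 19.5 19.35
[ 0.4384 -0.1849  0.0375] -21.4 F [2.4 4.1 6.1] T [ 0.638 -0.339 -0.02 ] w 0.0384 19.5 19.475
[ 0.4385 -0.1849  0.0375] -10.5 F [3.1 4.1 7.3] T [ 0.655 -0.475  0.012] w 0.0385 19.4 19.6
[ 0.4386 -0.185   0.0376] 0.3 F [2.7 4.3 6.5] T [ 0.66  -0.595 -0.065] w 0.0386 19.4 19.725
[ 0.4387 -0.185   0.0376] 11.0 F [4.  4.8 5.7] T [ 0.788 -0.689  0.037] w 0.0383 19.4 19.85
[ 0.4388 -0.185   0.0376] 21.7 F [4.2 4.3 4.9] T [ 0.814 -0.77  -0.049] w 0.0386 19.5 19.975
[ 0.4388 -0.185   0.0376] 32.5 F [4.2 4.9 5.8] T [ 0.796 -0.792 -0.081] w 0.0382 19.5 20.1
[ 0.4389 -0.185   0.0376] 43.2 F [3.8 5.1 4.9] T [ 0.89  -0.816 -0.067] w 0.0382 19.5 20.225
[ 0.4389 -0.1849  0.0376] 54.0 F [4.4 4.5 5.4] T [ 0.931 -0.815  0.02 ] w 0.0384 19.5 20.35
[ 0.4387 -0.1857  0.1013] 53.5 F [ 0.1 -0.4  0.1] T [-0.061  0.047  0.023] w 0.0855 0.0 20.85
```

```bash
cat > t.py <<'E'
from h import *
s,M,y=pose();print(round(y,1),'Tz',round(s['ft_torque'][2],3),'e6',round(s['effort'][5],4),'v6',round(s['joint_velocities'][5],3))
E
for i in 1 2; do python3 -m jog '[[0,0,-0.5,0,0,0,-1],[0,0,-0.5,0,0,0,-1],[0,0,-0.5,0,0,0,-1],[0,0,-0.5,0,0,0,-1],[0,0,-0.5,0,0,0,-1]]' >/dev/null; done
for i in 1 2 3 4 5; do python3 -m jog '[[0,0,-0.04,0,0,0,-1]]' >/dev/null; python3 t.py; done
python3 -m jog '[[0,0,0,-0.001,0.006,-0.25,-1],[0,0,0,-0.001,0.006,-0.25,-0.2],[0,0,0,-0.001,0.006,-0.25,1],[0,0,0,-0.001,0.006,-0.25,1],[0,0,0,-0.001,0.006,-0.25,1]]' 20 >/dev/null; python3 q.py; for i in `seq 20`; do python3 -m jog '[[0,0,0.04,0,0,0,1]]' >/dev/null; python3 t.py; done; python3 q.py; python3 -m jog '[[0,0,0,0,0,0,-1],[0,0,0,0,0,0,-1],[0,0,0,0,0,0.25,-1],[0,0,0,0,0,0.25,-1]]' >/dev/null; python3 q.py
```

```text
-39.8 Tz 0.058 e6 -0.9718 v6 0.509
-43.4 Tz -0.008 e6 -0.8359 v6 0.499
-47.0 Tz -0.007 e6 -0.8307 v6 0.498
-50.6 Tz 0.013 e6 -0.8307 v6 0.498
-54.2 Tz 0.007 e6 -0.8308 v6 0.5
[ 0.438  -0.1839  0.0376] -54.3 F [ 0.3 -0.9  4.8] T [-0.166  0.034 -0.012] w 0.0385 19.5 23.35
-50.6 Tz -0.063 e6 1.226 v6 -0.524
-47.0 Tz 0.031 e6 0.8282 v6 -0.498
-43.4 Tz -0.022 e6 0.8145 v6 -0.498
-39.8 Tz 0.014 e6 0.8139 v6 -0.499
-36.2 Tz 0.039 e6 0.814 v6 -0.5
-32.6 Tz -0.029 e6 0.8141 v6 -0.499
-29.0 Tz 0.024 e6 0.8142 v6 -0.498
-25.4 Tz -0.015 e6 0.8142 v6 -0.499
-21.8 Tz -0.059 e6 0.814 v6 -0.499
-18.2 Tz -0.096 e6 0.8138 v6 -0.499
-14.6 Tz -0.016 e6 0.814 v6 -0.499
-11.0 Tz -0.058 e6 0.8135 v6 -0.501
-7.4 Tz -0.01 e6 0.8131 v6 -0.499
-3.8 Tz -0.047 e6 0.814 v6 -0.499
-0.2 Tz 0.0 e6 0.8138 v6 -0.5
3.4 Tz 0.01 e6 0.8131 v6 -0.499
7.0 Tz -0.035 e6 0.8134 v6 -0.499
10.6 Tz 0.013 e6 0.8133 v6 -0.499
14.2 Tz -0.048 e6 0.8126 v6 -0.501
17.8 Tz -0.053 e6 0.8136 v6 -0.499
[ 0.438  -0.1839  0.0376] 17.8 F [-0.9 -1.4  4.5] T [-0.016  0.003 -0.053] w 0.0385 19.5 25.85
[ 0.4386 -0.1841  0.1014] 17.6 F [ 0.   0.7 -0.2] T [-0.023  0.013  0.025] w 0.0853 0.0 26.35
```

Joint 6's effort is a clean signal: 0.814 with unit 1 gripped against 0.831 free, so there is no 0.08 N m drag and unit 1 is sound. I'll repeat that check on each of the others when I pick it up. First, the sled.

```bash
for i in 1; do python3 -m jog '[[0,0,-0.195,0.2,0.2,0.6,-1],[0,0,-0.195,0.5,0.4,0.6,-1],[0,0,-0.195,0.88,0.7,0.6,-1],[0,0,-0.195,0.88,0.7,0.6,-1],[0,0,-0.195,0.88,0.7,0.6,-1]]' >/dev/null; python3 -m jog '[[0,0,0,0,0,0,-1],[0,0,0,0,0,0,-1]]' >/dev/null; done; python3 q.py
python3 - <<'E'
from h import *
p,im=shot("wrist","s1.png")
for o in nuts(p,im,amin=20,z=.032): print(*o)
E
```

```text
[ 0.6377 -0.0225  0.2401] 0.1 F [-0.7 -0.5 -0.1] T [-0.031 -0.019  0.008] w 0.0855 0.0 27.225
[278.1   4.4] 152 [0.656  0.1553 0.032 ] 
[276.9  69.1] 133 [0.656  0.0922 0.032 ] blue
[276.2  96.7] 156 [0.6558 0.0625 0.032 ] blue
[ 77. 109.] 146 [0.42   0.0485 0.032 ] 
[274.9 153.8] 136 [ 0.6556 -0.0047  0.032 ] blue
[274.3 177.4] 79 [ 0.6553 -0.0351  0.032 ] blue
[ 28.4 194.6] 101 [ 0.3344 -0.0588  0.032 ] blue
[123.4 206. ] 110 [ 0.4564 -0.0746  0.032 ] 
[273.1 224.2] 129 [ 0.6549 -0.1006  0.032 ] blue
[273.  244.4] 50 [ 0.6553 -0.1313  0.032 ] blue
[115.9 282.1] 84 [ 0.4272 -0.1937  0.032 ] 
[271.7 284.2] 121 [ 0.6545 -0.1965  0.032 ] blue
[ 41.6 284.4] 79 [ 0.3174 -0.198   0.032 ] blue
```

View pics/s1.png

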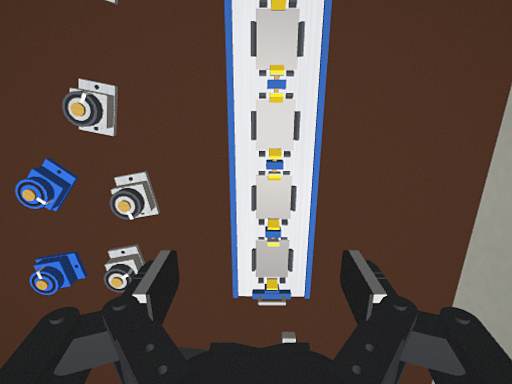

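The wrist view shows the four stations as grey floors at about (277,40), (275,125), (274,197) and (272,258), between yellow ramps and parallel to world y.

```bash
cat >> h.py <<'E'
def plates(p,im,z=.008):
    hsv=cv2.cvtColor(im,cv2.COLOR_RGB2HSV); m=cv2.inRange(hsv,(0,0,130),(180,40,222)); m=cv2.morphologyEx(m,cv2.MORPH_OPEN,np.ones((5,5)))
    o=[]
    for c in cv2.findContours(m,cv2.RETR_EXTERNAL,cv2.CHAIN_APPROX_NONE)[0]:
        if cv2.contourArea(c)<400: continue
        w=np.array([ray(p,u,z)[:2] for u in c[:,0]]); r=cv2.minAreaRect((w*1000).astype(np.float32))
        o.append((c[:,0].mean(0).round(),np.round(r[0],1),np.round(r[1],1),round(r[2],1)))
    return o
E
python3 - <<'E'
from h import *
p,im=shot("wrist")
print(im[125,275],im[125,246],im[197,275],im[197,245])
for o in plates(p,im): print(*o)
E
```

```text
[221 219 217] [234 235 238] [212 208 205] [232 233 236]
[272. 257.] [ 655.5 -167.9] [64.  48.9] 89.8
[273. 196.] [655.6 -71.3] [48.7 62.3] 0.1
[274. 123.] [655.7  28.1] [60.3 48. ] 89.8
[496. 227.] [ 966.7 -159.6] [ 87.8 441.7] 15.9
[277.  38.] [656.8 126.4] [64.9 49.5] 89.8
```

```bash
cat >> h.py <<'E'
def uyaw(p,im,c):
    """edge directions (deg, mod 90) of unit at world xy c"""
    g=cv2.cvtColor(im,cv2.COLOR_RGB2GRAY); e=cv2.Canny(g,40,120)
    m=np.zeros_like(e); q=proj(p,[[c[0],c[1],.01]])[0]; r=np.linalg.norm(proj(p,[[c[0]+.042,c[1],.01]])[0]-q)
    cv2.circle(m,(int(q[0]),int(q[1])),int(r),255,-1)
    L=cv2.HoughLinesP(e&m,1,np.pi/360,15,minLineLength=14,maxLineGap=3)
    o=[]
    for x1,y1,x2,y2 in (L[:,0] if L is not None else []):
        d=ray(p,(x2,y2),.01)-ray(p,(x1,y1),.01); o.append((np.degrees(np.arctan2(d[1],d[0]))%180,np.hypot(d[0],d[1])*1000))
    return sorted(o,key=lambda t:-t[1])[:10]
E
python3 -m jog '[[0,0,0,-0.694,-0.186,0,-1],[0,0,0,-0.694,-0.186,-0.2,-1],[0,0,0,-0.694,-0.186,-0.555,-1],[0,0,0,-0.694,-0.186,-0.555,-1],[0,0,0,-0.694,-0.186,-0.555,-1]]' >/dev/null; python3 -m jog '[[0,0,0,0,0,0,-1]]' >/dev/null; python3 q.py
python3 - <<'E'
from h import *
p,im=shot("wrist","w10.png")
for o in nuts(p,im,amin=100):
    print(*o)
    if not o[3] and o[2][0]<.6: print([(round(a),round(l)) for a,l in uyaw(p,im,o[2])])
cv2.imwrite("pics/crop10.png",im[:,:,::-1])
E
```

```text
[ 0.4656 -0.0694  0.1034] 0.0 F [-0.2 -0.1  0.1] T [-0.008 -0.025 -0.007] w 0.0855 0.0 28.075
[203.6  39.7] 519 [0.4298 0.049  0.047 ] 
[(169, 44), (169, 43), (79, 34), (79, 27), (170, 22), (170, 17), (90, 15), (117, 14), (119, 13), (171, 12)]
[504.6 124.2] 197 [ 0.6324 -0.0026  0.047 ] blue
[498.2 166.4] 247 [ 0.636 -0.032  0.047] 
[101.5 195.3] 299 [ 0.3476 -0.054   0.047 ] blue
[259. 214.] 293 [ 0.4644 -0.0689  0.047 ] 
[(101, 55), (10, 45), (10, 40), (12, 40), (99, 23), (132, 19), (103, 14), (176, 12)]
[478.9 241. ] 368 [ 0.637  -0.0919  0.047 ] 
[471.2 272.8] 130 [ 0.638 -0.121  0.047] blue
[227.7 332.9] 189 [ 0.4366 -0.1832  0.047 ] 
[(100, 64), (11, 51), (12, 44), (12, 43), (11, 42), (101, 32), (89, 27), (18, 25), (89, 20), (70, 20)]
```

View pics/w10.png

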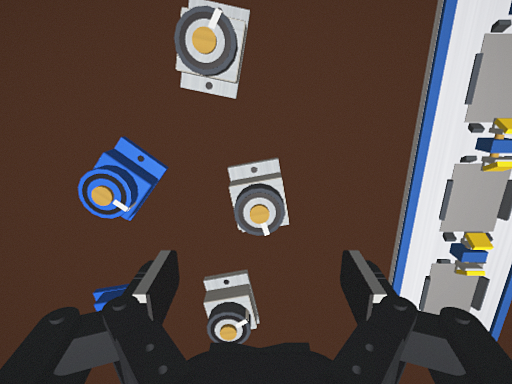

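Unit 2's x axis is at about 11°, unit 3's at -11° and unit 1's at 11°. Before gripping blocks I'll find the fingertip height relative to the TCP at 44 mm opening with a gentle touch on clear bench.

```bash
python3 -m jog '[[0,0,0,0.3,0,0,-0.035],[0,0,0,0.3,0,-0.2,-0.035],[0,0,0,0.3,0,-0.34,-0.035],[0,0,0,0.3,0,-0.34,-0.035],[0,0,0,0.3,0,-0.34,-0.035]]' >/dev/null; python3 q.py; for i in 1 2 3 4 5 6 7; do python3 -m jog '[[0,0,0,0,0,-0.012,-0.035],[0,0,0,0,0,-0.012,-0.035]]' >/dev/null; python3 q.py; done
```

```text
[ 0.5414 -0.069   0.0195] 0.1 F [1.  0.3 0.6] T [-0.008  0.002 -0.02 ] w 0.0443 0.0 28.75
[ 0.5405 -0.0689  0.0154] 0.1 F [ 0.7  1.1 -0.2] T [ 0.014  0.012 -0.027] w 0.044 0.0 29.0
[ 0.5399 -0.0688  0.0114] 0.1 F [-0.5 -1.2 -0.3] T [-0.038 -0.006  0.036] w 0.0443 0.0 29.25
[ 0.5399 -0.0688  0.0082] 0.1 F [-0.5  0.3  0.7] T [-0.067 -0.048 -0.026] w 0.0441 0.0 29.5
[ 0.5399 -0.0688  0.0053] 0.1 F [-0.2  1.4 -1. ] T [-0.041 -0.042  0.032] w 0.0445 0.0 29.75
[ 0.5399 -0.0688  0.0023] 0.1 F [-1.  -0.1  0.6] T [ 0.02  -0.001  0.034] w 0.044 0.0 30.0
[ 0.5399 -0.0688 -0.0007] 0.1 F [ 0.5 -0.6  0. ] T [-0.038  0.008  0.014] w 0.0439 0.0 30.25
[ 0.5403 -0.0688 -0.0021] 0.1 F [-7.3  1.3 20.2] T [ 0.175  1.242 -0.004] w 0.0443 10.7 30.5
```

```bash
python3 -m jog '[[0,0,0,0,0,0.2,-1],[0,0,0,-0.302,0,0.42,-1],[0,0,0,-0.302,0,0.42,-1],[0,0,0,-0.302,0,0.42,-1]]' 20 >/dev/null; python3 q.py; python3 -m jog '[[0,0,0,0,0,-0.25,-1],[0,0,0,0,0,-0.25,-0.2],[0,0,0,0,0,-0.25,1],[0,0,0,0,0,-0.25,1],[0,0,0,0,0,-0.25,1]]' >/dev/null; python3 q.py; for i in `seq 6`; do python3 -m jog '[[0,0,-0.04,0,0,0,1]]' >/dev/null; python3 t.py; done;  python3 -m jog '[[0,0,0,0,0,0,-1],[0,0,0,0,0,0,-1],[0,0,0,0,0,0.25,-1],[0,0,0,0,0,0.25,-1]]' >/dev/null; python3 -m jog '[[0,0,0.362,0,0,0,-1],[0,0,0.362,0,0,0,-1],[0,0,0.362,0,0,0,-1],[0,0,0.362,0,0,0,-1]]' >/dev/null; python3 q.py
```

```text
[ 0.4641 -0.0689  0.1027] 0.1 F [ 0.3  0.3 -0.6] T [ 0.013 -0.04   0.003] w 0.0854 0.0 31.0
[ 0.4663 -0.0689  0.0421] 0.1 F [-5.2  4.8 21.8] T [ 0.902  0.409 -0.017] w 0.0323 21.5 31.625
-3.6 Tz 0.038 e6 -1.1967 v6 0.524
-7.2 Tz 0.035 e6 -0.7975 v6 0.498
-10.8 Tz 0.038 e6 -0.7819 v6 0.499
-14.4 Tz 0.038 e6 -0.7789 v6 0.498
-18.0 Tz 0.05 e6 -0.7773 v6 0.501
-21.6 Tz 0.084 e6 -0.7784 v6 0.499
[ 0.4644 -0.0688  0.1013] 11.0 F [-0.  -0.3  0.1] T [-0.007 -0.003  0.02 ] w 0.0854 0.0 33.375
```

That grip was too high on the wheel (width 32 mm, 22 N vertical), so the result isn't clean. Retesting unit 2 lower down, same direction.

```bash
python3 -m jog '[[0,0,0,0,0,-0.275,-1],[0,0,0,0,0,-0.275,-1],[0,0,0,0,0,-0.275,-0.2],[0,0,0,0,0,-0.275,1],[0,0,0,0,0,-0.275,1]]' 20 >/dev/null;python3 -m jog '[[0,0,0,0,0,0,1]]' >/dev/null; python3 q.py; for i in `seq 12`; do python3 -m jog '[[0,0,-0.04,0,0,0,1]]' >/dev/null; python3 t.py; done;python3 q.py;  python3 -m jog '[[0,0,0,0,0,0,-1],[0,0,0,0,0,0,-1],[0,0,0,0,0,0.275,-1],[0,0,0,0,0,0.275,-1]]' >/dev/null; for i in `seq 5`; do python3 -m jog '[[0,0,-0.04,0,0,0,-1]]' >/dev/null; python3 t.py; done;python3 q.py
```

```text
[ 0.4652 -0.069   0.0343] 11.1 F [-2.5  0.1  9.6] T [-0.105  0.453 -0.044] w 0.0383 18.9 34.125
7.4 Tz 0.01 e6 -1.2262 v6 0.522
3.7 Tz 0.036 e6 -0.8283 v6 0.498
0.1 Tz 0.039 e6 -0.8142 v6 0.499
-3.5 Tz 0.026 e6 -0.8136 v6 0.501
-7.1 Tz -0.009 e6 -0.8131 v6 0.5
-10.7 Tz 0.032 e6 -0.8132 v6 0.498
-14.3 Tz 0.058 e6 -0.8134 v6 0.5
-17.9 Tz 0.039 e6 -0.813 v6 0.5
-21.5 Tz 0.033 e6 -0.8129 v6 0.499
-25.1 Tz 0.024 e6 -0.8125 v6 0.498
-28.7 Tz 0.041 e6 -0.8121 v6 0.499
-32.3 Tz 0.022 e6 -0.8121 v6 0.499
[ 0.466  -0.0692  0.0344] -32.3 F [ 1.1 -1.3  6.4] T [-0.071 -0.185  0.022] w 0.0385 19.4 35.625
-35.8 Tz 0.037 e6 -1.2472 v6 0.523
-39.4 Tz 0.03 e6 -0.8449 v6 0.499
-43.0 Tz 0.011 e6 -0.831 v6 0.498
-46.6 Tz -0.005 e6 -0.8305 v6 0.5
-50.2 Tz 0.025 e6 -0.8307 v6 0.5
[ 0.4641 -0.0687  0.1011] -50.2 F [-1.   0.2 -0.2] T [-0.008 -0.033  0.025] w 0.0856 0.0 36.75
```

```bash
python3 -m jog '[[0,0,0,-0.134,0.469,0,-1],[0,0,0,-0.134,0.469,0,-1],[0,0,0,-0.134,0.469,0,-1],[0,0,0,-0.134,0.469,0,-1]]'>/dev/null; python3 -c "
from h import *
for o in nuts(*shot('wrist'),amin=100): print(*o)"
python3 -m jog '[[0,0,0,0,0,-0.275,-1],[0,0,0,0,0,-0.275,-1],[0,0,0,0,0,-0.275,-0.2],[0,0,0,0,0,-0.275,1],[0,0,0,0,0,-0.275,1]]' 20 >/dev/null;python3 -m jog '[[0,0,0,0,0,0,1]]' >/dev/null; python3 q.py; for i in `seq 7`; do python3 -m jog '[[0,0,0.04,0,0,0,1]]' >/dev/null; python3 t.py; done;python3 q.py;  python3 -m jog '[[0,0,0,0,0,0,-1],[0,0,0,0,0,0,-1],[0,0,0,0,0,0.275,-1],[0,0,0,0,0,0.275,-1]]' >/dev/null; python3 q.py; python3 -m jog '[[0,0,0,0.115,0.606,0,-1],[0,0,0,0.115,0.606,0,-1],[0,0,0,0.115,0.606,0,-1],[0,0,0,0.115,0.606,0,-1]]'>/dev/null; python3 q.py;  python3 -c "
from h import *
for o in nuts(*shot('wrist'),amin=100): print(*o)"
```

```text
[103.   35.5] 547 [0.4596 0.1999 0.047 ] 
[259.8 214.6] 303 [0.43   0.0489 0.047 ] 
[399.2 271.1] 247 [ 0.4643 -0.0692  0.047 ] 
[0.4319 0.0484 0.0343] -50.1 F [-1.7 -0.6 10.8] T [-0.099  0.333  0.02 ] w 0.0387 18.9 38.05
-46.5 Tz 0.004 e6 1.2417 v6 -0.523
-42.8 Tz 0.006 e6 0.8423 v6 -0.501
-39.2 Tz 0.01 e6 0.8267 v6 -0.5
-35.6 Tz -0.028 e6 0.8263 v6 -0.501
-32.0 Tz 0.002 e6 0.826 v6 -0.499
-28.4 Tz 0.0 e6 0.8257 v6 -0.499
-24.8 Tz -0.023 e6 0.8251 v6 -0.498
[0.4316 0.0487 0.0343] -24.8 F [-3.4  2.4 12.1] T [ 0.45   0.642 -0.023] w 0.0389 19.0 38.925
[0.4328 0.0485 0.1045] -25.0 F [-0.1 -0.  -0.3] T [ 0.008 -0.042 -0.012] w 0.0854 0.0 39.425
[0.4596 0.2014 0.1011] -24.8 F [-0.5 -0.7 -0.4] T [-0.051  0.076 -0.046] w 0.0851 0.0 39.925
[262.  216.7] 303 [0.4595 0.1999 0.047 ]
```

```bash

python3 -m jog '[[0,0,0,0,-0.003,-0.285,-1],[0,0,0,0,-0.003,-0.285,-1],[0,0,0,0,-0.003,-0.285,-0.2],[0,0,0,0,-0.003,-0.285,1],[0,0,0,0,-0.003,-0.285,1]]' 20 >/dev/null;python3 -m jog '[[0,0,0,0,0,0,1]]' >/dev/null; python3 q.py; for i in `seq 10`; do python3 -m jog '[[0,0,-0.04,0,0,0,1]]' >/dev/null; python3 t.py; done;python3 q.py;  python3 -m jog '[[0,0,0,0,0,0,-1],[0,0,0,0,0,0,-1],[0,0,0,0,0,0.275,-1],[0,0,0,0,0,0.275,-1]]' >/dev/null; python3 q.py
```

```text
[0.4609 0.1993 0.032 ] -24.9 F [ 0.4 -2.8  8.8] T [-0.482 -0.012  0.062] w 0.0383 19.2 40.725
-28.6 Tz 0.007 e6 -1.2421 v6 0.523
-32.2 Tz 0.003 e6 -0.8428 v6 0.499
-35.8 Tz 0.039 e6 -0.8281 v6 0.499
-39.4 Tz -0.045 e6 -0.8273 v6 0.499
-43.0 Tz -0.03 e6 -0.8268 v6 0.501
-46.6 Tz -0.003 e6 -0.8264 v6 0.499
-50.2 Tz -0.068 e6 -0.8259 v6 0.499
-53.8 Tz -0.038 e6 -0.8253 v6 0.498
-57.4 Tz -0.007 e6 -0.8248 v6 0.499
-61.0 Tz -0.026 e6 -0.8242 v6 0.499
[0.4612 0.199  0.032 ] -61.0 F [ 2.4 -7.4  7.4] T [-1.16  -0.385 -0.026] w 0.0388 19.3 41.975
[0.4614 0.1999 0.1022] -60.9 F [-0.8  0.3  0.2] T [ 0.068 -0.023  0.022] w 0.0857 0.0 42.475
```

Joint effort separates the units into two groups: extra drag of about 0.0175 for units 1 and 2, and about 0.004 for units 3 and 4. I'll confirm this at higher speed on unit 4 and then unit 2.

```bash
for i in 1 2 3 4 5 6 7 8; do python3 -m jog '[[0,0,0.3,0,0,0,-1]]' >/dev/null; [ $i -gt 4 ] && python3 t.py; done
python3 -m jog '[[0,0,0,-0.003,0,-0.275,-1],[0,0,0,-0.003,0,-0.275,-1],[0,0,0,-0.003,0,-0.275,-0.2],[0,0,0,-0.003,0,-0.275,1],[0,0,0,-0.003,0,-0.275,1]]' 20 >/dev/null;python3 -m jog '[[0,0,0,0,0,0,1]]' >/dev/null; python3 q.py; for i in `seq 6`; do python3 -m jog '[[0,0,-0.3,0,0,0,1]]' >/dev/null; python3 t.py; done;python3 q.py;  python3 -m jog '[[0,0,0,0,0,0,-1],[0,0,0,0,0,0,-1],[0,0,0,0,0,0.275,-1],[0,0,0,0,0,0.275,-1]]' >/dev/null;
for i in 1 2; do python3 -m jog '[[0,0,0.5,0.006,-0.537,0,-1],[0,0,0.5,0.006,-0.537,0,-1],[0,0,0.5,0.006,-0.537,0,-1],[0,0,0.5,0.006,-0.537,0,-1],[0,0,0.5,0.006,-0.537,0,-1]]' >/dev/null; done; python3 q.py; python3 -c "
from h import *
for o in nuts(*shot('wrist'),amin=100): print(*o)"
```

```text
-6.8 Tz -0.006 e6 2.479 v6 -1.489
3.9 Tz -0.024 e6 2.4788 v6 -1.49
14.7 Tz 0.001 e6 2.4787 v6 -1.489
25.4 Tz 0.001 e6 2.4785 v6 -1.49
[0.46   0.1996 0.0319] 25.0 F [-1.5 -0.6  8.4] T [-0.01   0.166  0.031] w 0.0389 19.3 44.225
14.1 Tz -0.028 e6 -3.7765 v6 1.566
3.2 Tz -0.004 e6 -2.5214 v6 1.491
-7.6 Tz -0.008 e6 -2.4771 v6 1.488
-18.3 Tz 0.02 e6 -2.474 v6 1.488
-29.0 Tz 0.017 e6 -2.4721 v6 1.488
-39.8 Tz -0.008 e6 -2.4711 v6 1.49
[0.4611 0.1995 0.032 ] -39.8 F [ 5.5 -3.   3.2] T [-0.606 -0.875 -0.008] w 0.0391 19.7 44.975
[ 0.4616 -0.0696  0.0986] 50.9 F [ 0.3 -0.1  0.2] T [0.013 0.005 0.017] w 0.0856 0.0 46.725
[372.6  72.7] 507 [0.4299 0.0489 0.047 ] 
[164.5  74.9] 470 [ 0.3478 -0.054   0.047 ] blue
[ 15.6 182.9] 338 [ 0.3312 -0.1873  0.047 ] blue
[261.8 219.4] 307 [ 0.4642 -0.0689  0.047 ] 
[127.7 276.3] 169 [ 0.4349 -0.1834  0.047 ] 
[504.9 276.8] 180 [0.626  0.0508 0.047 ]
```

```bash

python3 -m jog '[[0,0,0,0.008,0.003,-0.275,-1],[0,0,0,0.008,0.003,-0.275,-1],[0,0,0,0.008,0.003,-0.275,-0.2],[0,0,0,0.008,0.003,-0.275,1],[0,0,0,0.008,0.003,-0.275,1]]' 20 >/dev/null;python3 -m jog '[[0,0,0,0,0,0,1]]' >/dev/null; python3 q.py; for i in `seq 6`; do python3 -m jog '[[0,0,-0.3,0,0,0,1]]' >/dev/null; python3 t.py; done;python3 q.py;  python3 -m jog '[[0,0,0,0,0,0,-1],[0,0,0,0,0,0,-1],[0,0,0,0,0,0.275,-1],[0,0,0,0,0,0.275,-1]]' >/dev/null;
 python3 q.py; python3 -c "
from h import *
p,im=shot('wrist','w11.png')
for o in nuts(p,im,amin=100): print(*o)"
```

```text
[ 0.4648 -0.0688  0.0319] 50.6 F [-2.7 -0.  10.3] T [-0.129  0.394 -0.037] w 0.0386 19.3 47.525
39.6 Tz 0.012 e6 -3.7543 v6 1.565
28.7 Tz 0.037 e6 -2.5006 v6 1.491
18.0 Tz 0.009 e6 -2.4565 v6 1.488
7.2 Tz 0.059 e6 -2.456 v6 1.49
-3.5 Tz 0.02 e6 -2.456 v6 1.488
-14.3 Tz 0.023 e6 -2.4568 v6 1.49
[ 0.4659 -0.0685  0.032 ] -14.3 F [4.3 4.2 4.7] T [ 0.779 -0.679  0.023] w 0.0387 19.5 48.275
[ 0.4656 -0.069   0.1021] -13.7 F [-0.   0.8 -0.8] T [ 0.015  0.013 -0.015] w 0.0854 0.0 48.775
[161.7  60.4] 499 [0.4298 0.049  0.047 ] 
[498.  64.] 443 [ 0.6376 -0.0039  0.047 ] blue
[497.6 108.6] 276 [ 0.638  -0.0322  0.047 ] blue
[496.6 190.6] 429 [ 0.6387 -0.0919  0.047 ] blue
[259.2 214.7] 303 [ 0.4646 -0.0687  0.047 ] 
[496.6 225.4] 164 [ 0.6394 -0.121   0.047 ] blue
[106.7 231.2] 265 [ 0.3476 -0.0539  0.047 ] blue
[493.6 288.4] 378 [ 0.6383 -0.1801  0.047 ] blue
[259.4 337.4] 183 [ 0.4366 -0.1833  0.047 ]
```

Unit 2 shows a steady extra ~0.02 at both speeds. For a decisive check I'll flick unit 2's wheel onward (clockwise) with an open finger's pad and watch for coasting.

```bash
cat >> h.py <<'E'
def stripe(p,im,c):
    """stripe angle (deg): bright pixels at r 13-18 mm on wheel top z=.043"""
    a=np.radians(np.arange(0,360,2)); g=im.min(2).astype(float); v=[]
    for r in (.013,.0145,.016,.0175):
        q=proj(p,np.c_[c[0]+r*np.cos(a),c[1]+r*np.sin(a),0*a+.043]); v.append(cv2.remap(g.astype(np.float32),q[:,0].astype(np.float32)[None],q[:,1].astype(np.float32)[None],1)[0])
    v=np.mean(v,0); w=np.clip(v-150,0,None); return round(float(np.degrees(np.angle((w*np.exp(1j*a)).sum())))) if w.sum()>0 else None, round(v.max())
E
cat > coast.py <<'E'
from h import *
import sys
c=[float(sys.argv[1]),float(sys.argv[2])]; L=[]
for i in range(5): L.append((monitor.state()['clock'],)+shot("wrist",f"c{sys.argv[3]}{i}.png"))
for t,p,im in L:
    n=[o for o in nuts(p,im,amin=100) if np.hypot(*(o[2][:2]-c))<.04]; k=n[0][2] if n else c
    print(round(t,2),k,*stripe(p,im,k))
E
python3 coast.py .4646 -.0687 a
python3 -m jog '[[0,0,0.152,0.087,-0.18,0,-1],[0,0,0.152,0.087,-0.18,0,-1],[0,0,0.152,0.087,-0.18,-0.312,-1],[0,0,0.152,0.087,-0.18,-0.312,-1],[0,0,0.152,0.087,-0.18,-0.312,-1]]' >/dev/null; python3 q.py; python3 -m jog '[[0,0,0,0,0.25,0,-1],[0,0,0,0,0.36,0,-1]]'; python3 coast.py .4646 -.0687 b
```

```text
48.83 [ 0.4646 -0.0686  0.047 ] 155 247
48.88 [ 0.4646 -0.0687  0.047 ] 154 247
48.92 [ 0.4646 -0.0686  0.047 ] 155 246
48.98 [ 0.4645 -0.0687  0.047 ] 154 248
49.02 [ 0.4646 -0.0687  0.047 ] 155 247
[ 0.4852 -0.1133  0.0204] -0.2 F [ 0.1 -0.3  0.2] T [-0.013  0.013  0.013] w 0.0857 0.0 49.7
clock: 49.95
tcp_pos: [0.4864, -0.0217, 0.0227]
orientation: [2.224, 2.217, 0.002]
contact_force: [-0.6, -0.3, 0.6]
gripper_width: 0.0853
grip_force: 0.0
49.95 [0.4646, -0.0687] 158 247
50.0 [0.4646, -0.0687] 158 246
50.05 [0.4646, -0.0687] 158 247
50.1 [0.4646, -0.0687] 158 246
50.15 [0.4646, -0.0687] 158 246
```

View pics/cb0.png

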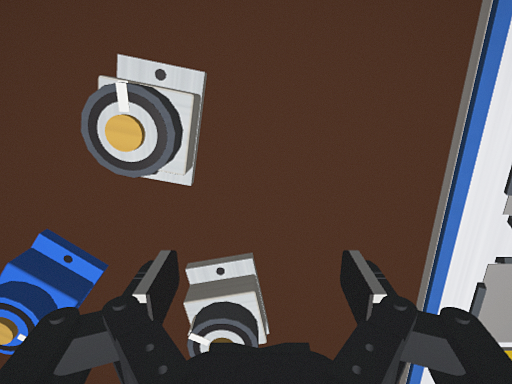

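The pad missed by about 1 mm: the stripe reads 158° against 154°. I'll redo it with the other finger sweeping -y (still clockwise), which also keeps the wheel in view.

```bash
python3 -m jog '[[0,0,0,0,0,0.25,-1],[0,0,0,-0.1,0,0.3,-1],[0,0,0,-0.192,0,0.3,-1],[0,0,0,-0.192,0,0.0,-1],[0,0,0,-0.192,0,0.0,-1]]' >/dev/null; python3 -m jog '[[0,0,0,0,0,0,-1],[0,0,0,0,0,0,-1]]' >/dev/null; python3 q.py; python3 -m jog '[[0,0,0,0,-0.25,0,-1],[0,0,0,0,-0.36,0,-1]]'; python3 coast.py .4646 -.0687 d
```

```text
[ 0.4388 -0.0239  0.0223] -0.2 F [ 0.5 -0.3  1. ] T [-0.028 -0.006  0.054] w 0.0856 0.0 51.075
clock: 51.32
tcp_pos: [0.4389, -0.1157, 0.0226]
orientation: [2.224, 2.215, 0.002]
contact_force: [0.0, 0.5, -0.8]
gripper_width: 0.0854
grip_force: 0.0
51.33 [ 0.4593 -0.0725  0.047 ] 83 251
51.38 [ 0.4593 -0.0725  0.047 ] 82 253
51.42 [ 0.4593 -0.0725  0.047 ] 82 251
51.48 [ 0.4593 -0.0725  0.047 ] 82 251
51.52 [ 0.4593 -0.0725  0.047 ] 82 253
```

Unit 2's wheel turned and stopped dead, with no coasting. Same flick on unit 3, counter-clockwise onward, for comparison.

```bash
python3 -m jog '[[0,0,0,0,0,0.25,-1],[0,0,0,0.063,0.2,0.3,-1],[0,0,0,0.063,0.45,0.3,-1],[0,0,0,0.063,0.7,0.3,-1],[0,0,0,0.063,0.83,0.3,-1]]' >/dev/null; python3 -m jog '[[0,0,0,0,0,0,-1],[0,0,0,0,0,-0.2,-1],[0,0,0,0,0,-0.3,-1],[0,0,0,0,0,-0.3,-1]]' >/dev/null; python3 q.py; python3 coast.py .4299 .0489 e; python3 -m jog '[[0,0,0,0,-0.25,0,-1],[0,0,0,0,-0.36,0,-1]]'; python3 coast.py .4299 .0489 f
```

```text
[0.4523 0.0936 0.02  ] -0.2 F [-0.5 -0.2  0.6] T [-0.033 -0.024 -0.047] w 0.0856 0.0 52.7
52.7 [0.4299, 0.0489] 89 253
52.75 [0.4299, 0.0489] 89 252
52.8 [0.4299, 0.0489] 89 253
52.85 [0.4299, 0.0489] 89 252
52.9 [0.4299, 0.0489] 89 252
clock: 53.2
tcp_pos: [0.4539, 0.0022, 0.0219]
orientation: [2.225, 2.216, 0.001]
contact_force: [0.4, 0.3, 0.4]
gripper_width: 0.0857
grip_force: 0.0
53.2 [0.4317 0.0483 0.047 ] -1 252
53.25 [0.4317 0.0484 0.047 ] 75 250
53.3 [0.4317 0.0484 0.047 ] 151 253
53.35 [0.4316 0.0484 0.047 ] -139 251
53.4 [0.4316 0.0484 0.047 ] -70 253
```

Unit 3 coasts freely at about 75° per frame, so it is sound and unit 2 drags. Flicking unit 1 next (counter-clockwise onward), then unit 4 (clockwise).

```bash
python3 -m jog '[[0,0,0,0,0,0.25,-1],[0,0,0,0.034,-0.2,0.3,-1],[0,0,0,0.034,-0.45,0.3,-1],[0,0,0,0.034,-0.57,0.3,-1],[0,0,0,0.034,-0.57,0.3,-1]]' >/dev/null; python3 -m jog '[[0,0,0,0,0,-0.2,-1],[0,0,0,0,0,-0.3,-1],[0,0,0,0,0,-0.3,-1]]' >/dev/null; python3 q.py; python3 coast.py .4379 -.1835 g; python3 -m jog '[[0,0,0,0,-0.25,0,-1],[0,0,0,0,-0.36,0,-1]]'; python3 coast.py .4379 -.1835 h
```

```text
[ 0.4612 -0.1367  0.0199] -0.1 F [0.4 0.2 0.9] T [ 0.011 -0.02   0.008] w 0.0854 0.0 54.45
54.45 [0.4379, -0.1835] 34 252
54.5 [0.4379, -0.1835] 34 252
54.55 [0.4379, -0.1835] 35 252
54.6 [ 0.4335 -0.1796  0.047 ] 13 250
54.65 [ 0.4338 -0.1797  0.047 ] 14 251
clock: 54.95
tcp_pos: [0.4626, -0.2308, 0.0222]
orientation: [2.225, 2.215, 0.001]
contact_force: [-1.5, -0.2, -0.5]
gripper_width: 0.0855
grip_force: 0.0
54.95 [ 0.4408 -0.1847  0.047 ] 41 250
55.0 [ 0.4408 -0.1847  0.047 ] 36 250
55.05 [ 0.4408 -0.1847  0.047 ] 41 249
55.1 [ 0.4408 -0.1847  0.047 ] 44 251
55.15 [ 0.4408 -0.1847  0.047 ] 49 253
```

```bash
python3 coast.py .4408 -.1847 i; python3 - <<'E'
import cv2,numpy as np
a=[cv2.resize(cv2.imread(f"pics/c{k}.png")[40:260,150:350],None,fx=1.3,fy=1.3) for k in ("h0","h1","i0")]
cv2.imwrite("pics/m.png",np.hstack(a))
E
```

```text
55.2 [ 0.4408 -0.1847  0.047 ] 51 249
55.25 [ 0.4408 -0.1847  0.047 ] 48 250
55.3 [ 0.4408 -0.1847  0.047 ] 47 249
55.35 [ 0.4408 -0.1847  0.047 ] 51 251
55.4 [ 0.4408 -0.1847  0.047 ] 54 252
```

View pics/m.png

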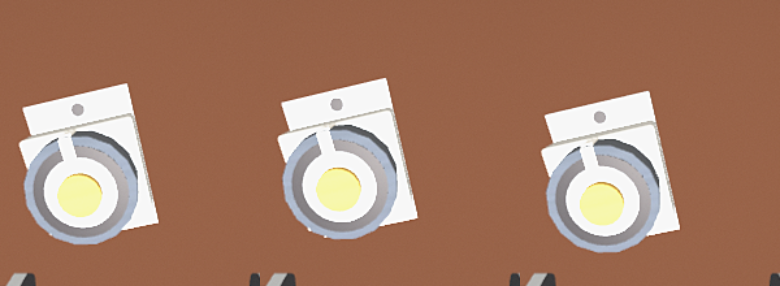

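Unit 1's stripe stays put in every frame after the flick, so it also drags. Unit 4 next.

```bash
python3 -m jog '[[0,0,0,0,0,0.3,-1],[0,0,0,0,0.2,0.4,-1],[0,0,0,-0.06,0.45,0.4,-1],[0,0,0,-0.06,0.7,0.4,-1],[0,0,0,-0.06,0.952,0.4,-1]]' >/dev/null;python3 -m jog '[[0,0,0,-0.055,0.25,0,-1],[0,0,0,-0.055,0.5,0,-1],[0,0,0,-0.055,0.75,0,-1],[0,0,0,-0.055,0.952,0,-1],[0,0,0,-0.055,0.952,0,-1]]' >/dev/null; python3 -m jog '[[0,0,0,0,0,-0.2,-1],[0,0,0,0,0,-0.4,-1],[0,0,0,0,0,-0.4,-1]]' >/dev/null; python3 q.py; python3 -m jog '[[0,0,0,0,-0.25,0,-1],[0,0,0,0,-0.36,0,-1]]'; python3 coast.py .4595 .1999 j
```

```text
[0.4312 0.2438 0.0187] -0.2 F [ 0.1 -0.3  0.9] T [0.011 0.007 0.032] w 0.0858 0.0 57.075
clock: 57.32
tcp_pos: [0.4338, 0.1534, 0.023]
orientation: [2.226, 2.216, 0.002]
contact_force: [0.3, 0.0, 0.9]
gripper_width: 0.0854
grip_force: 0.0
57.33 [0.4556 0.1981 0.047 ] -137 250
57.38 [0.4556 0.1981 0.047 ] 172 250
57.42 [0.4556 0.1981 0.047 ] 107 251
57.48 [0.4556 0.1981 0.047 ] 9 251
57.52 [0.4556 0.1982 0.047 ] -88 250
```

Unit 4 coasts, so it is sound. Verdict: units 3 and 4 go to the sled, units 1 and 2 to the tray. Picking unit 4.

```bash
python3 -m jog '[[0,0,0,0,0,0.25,-1],[0,0,0,0.087,0.179,0.32,-1],[0,0,0,0.087,0.179,0.32,-1]]' >/dev/null; python3 -m jog '[[0,0,0,0,0,0,-1]]' >/dev/null; python3 q.py; python3 - <<'E'
from h import *
p,im=shot("wrist","w12.png")
for o in nuts(p,im,amin=100):
    print(*o)
    if not o[3] and o[2][0]<.6: print([(round(a),round(l)) for a,l in uyaw(p,im,o[2])])
E
```

```text
[0.4543 0.2004 0.101 ] -0.1 F [-0.2  0.2  0.5] T [-0.006  0.054 -0.005] w 0.0855 0.0 58.075
[262.4 218.4] 296 [0.4556 0.1982 0.047 ] 
[(73, 52), (163, 46), (163, 43), (163, 43), (80, 22), (30, 16), (180, 13)]
[493.1 249.6] 147 [0.6363 0.1712 0.047 ] blue
[475.  309.8] 295 [0.636  0.1134 0.047 ]
```

```bash
python3 -m jog '[[0,0,-0.188,0.005,-0.009,0,-1],[0,0,-0.188,0.005,-0.009,-0.15,-1],[0,0,-0.188,0.005,-0.009,-0.375,-1],[0,0,-0.188,0.005,-0.009,-0.375,-1],[0,0,-0.188,0.005,-0.009,-0.375,-1]]' >/dev/null; python3 q.py; python3 -m jog '[[0,0,0,0,0,0,0],[0,0,0,0,0,0,1],[0,0,0,0,0,0,1],[0,0,0,0,0,0,1]]' 70 >/dev/null; python3 q.py
```

```text
[0.4567 0.1977 0.0086] -17.1 F [-0.4  0.5  0.2] T [-0.012  0.011 -0.004] w 0.0858 0.0 58.75
[0.457  0.1979 0.0088] -17.1 F [-2.7 -2.5 14.7] T [-0.296  0.447 -0.016] w 0.0421 71.0 59.25
```

```bash
python3 -m jog '[[0,0,0,0,0,0.25,1],[0,0,0.1,0,0,0.365,1],[0,0,0.188,0.2,-0.07,0.365,1],[0,0,0.188,0.4,-0.14,0.365,1],[0,0,0.188,0.6,-0.21,0.365,1]]' >/dev/null; python3 q.py; python3 -m jog '[[0,0,0,0.196,-0.078,0,1],[0,0,0,0.196,-0.078,-0.1,1],[0,0,0,0.196,-0.078,-0.16,1],[0,0,0,0.196,-0.078,-0.16,1],[0,0,0,0.196,-0.078,-0.16,1]]' >/dev/null; python3 q.py;  python3 - <<'E'
from h import *
p,im=shot("wrist","w13.png")
for o in nuts(p,im,amin=60,z=.098): print(*o)
print(proj(p,[[.656,.126+.0325,.008],[.656,.126,.008]]))
E
```

```text
[0.607  0.1445 0.0983] -0.2 F [ 1.1  0.4 -7.2] T [ 0.048 -0.053 -0.051] w 0.0423 79.0 59.875
[0.6553 0.1261 0.0594] -0.2 F [ 0.1 -0.5 -6.2] T [ 0.031 -0.019 -0.004] w 0.0421 78.8 60.5
[262.6 180.9] 280 [0.6558 0.1801 0.098 ] blue
[259.2 298.1] 771 [0.6543 0.126  0.098 ] 
[[261.48736738 174.91676722]
 [261.54212248 217.29822484]]
```

View pics/w13.png

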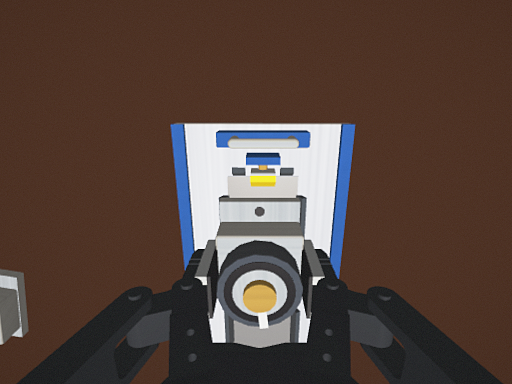

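The unit hangs squarely over station 4: nut (259,298), yellow ramp (262,181). Lowering with force checks.

```bash
python3 -m jog '[[0,0,0,0.004,0,-0.05,1],[0,0,0,0.004,0,-0.08,1],[0,0,0,0.004,0,-0.08,1]]' >/dev/null; python3 q.py; for i in 1 2 3 4 5 6; do python3 -m jog '[[0,0,0,0,0,-0.012,1],[0,0,0,0,0,-0.012,1]]' >/dev/null; python3 q.py; done
```

```text
[0.6556 0.1257 0.0375] -0.2 F [ 0.1 -1.  -7.8] T [-0.046  0.003  0.046] w 0.0424 78.8 60.925
[0.6563 0.1257 0.0354] -0.2 F [-0.6 -0.3 -6.6] T [-0.023 -0.002 -0.043] w 0.0423 78.9 61.175
[0.6565 0.1258 0.0327] -0.2 F [ 1.3  0.7 -6.8] T [ 0.197 -0.187  0.007] w 0.0421 79.2 61.425
[0.6568 0.1257 0.0299] -0.2 F [ 2.   0.8 -1.5] T [-0.006 -0.311 -0.014] w 0.0421 79.7 61.675
[0.6562 0.1257 0.026 ] -0.2 F [ 3.3  0.  -4.1] T [ 0.097 -0.464  0.031] w 0.0422 79.1 61.925
[0.6558 0.1256 0.0227] -0.2 F [ 1.9  0.7 -8.1] T [ 0.021 -0.347  0.023] w 0.0418 78.9 62.175
[0.656  0.1256 0.02  ] -0.2 F [ 1.2  0.5 -9.2] T [ 0.081 -0.21  -0.005] w 0.0425 79.0 62.425
```

```bash
for i in 1 2 3; do python3 -m jog '[[0,0,0,0,0,-0.005,1],[0,0,0,0,0,-0.005,1]]' >/dev/null; python3 q.py; done
```

```text
[0.6561 0.1257 0.0192] -0.2 F [-0.3  0.3 -6.3] T [ 0.101 -0.006  0.072] w 0.0419 79.3 62.675
[0.656  0.1257 0.0176] -0.2 F [ 0.3 -0.1 -8.2] T [-0.074  0.023 -0.002] w 0.0423 78.9 62.925
[0.6562 0.1256 0.0169] -0.2 F [-2.8 -1.2 -1.4] T [-0.095  0.38  -0.048] w 0.0422 79.5 63.175
```

```bash
python3 -m jog '[[0,0,0,0,0,-0.005,1],[0,0,0,0,0,-0.005,1]]' >/dev/null; python3 q.py; python3 - <<'E'
from h import *
p,im=shot("wrist","w14.png"); cv2.imwrite("pics/w14c.png",cv2.resize(im[120:350,160:360,::-1],None,fx=2.5,fy=2.5))
E
```

```text
[0.6562 0.1257 0.0169] -0.2 F [-8.2 -2.1 10.8] T [-0.178  1.384  0.014] w 0.0425 81.0 63.425
```

View pics/w14c.png

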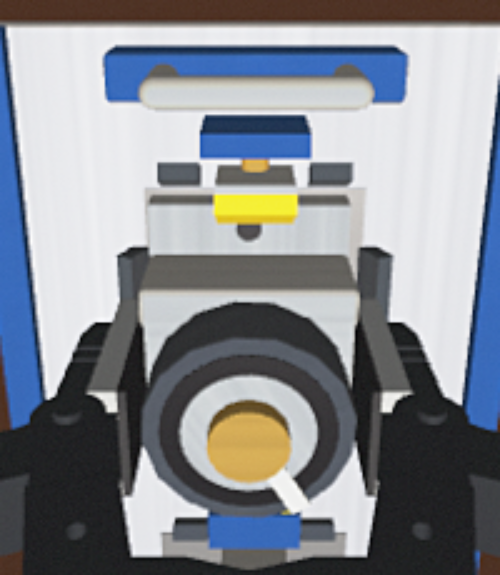

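The +y yellow tooth sits over the foot and the unit is firmly on the floor. Releasing and going to unit 3.

```bash
python3 -m jog '[[0,0,0,0,0,0.006,-1],[0,0,0,0,0,0.006,-1],[0,0,0,0,0,0.006,-1],[0,0,0,0,0,0.2,-1],[0,0,0,0,0,0.34,-1]]' >/dev/null; python3 q.py; python3 -c "
from h import *
for o in nuts(*shot('wrist'),amin=60,z=.055): print(*o)"; python3 -m jog '[[0,0,-0.12,-0.22,-0.08,0,-1],[0,0,-0.12,-0.45,-0.16,0,-1],[0,0,-0.12,-0.67,-0.24,0,-1],[0,0,-0.12,-0.898,-0.31,0,-1],[0,0,-0.12,-0.898,-0.31,0,-1]]' >/dev/null; python3 -m jog '[[0,0,0,0,0,0,-1]]' >/dev/null; python3 q.py; python3 - <<'E'
from h import *
p,im=shot("wrist","w15.png")
for o in nuts(p,im,amin=100):
    print(*o)
    if not o[3] and o[2][0]<.6: print([(round(a),round(l)) for a,l in uyaw(p,im,o[2])])
E
```

```text
[0.6567 0.1258 0.1021] -0.2 F [-0.4  0.1  0.1] T [ 0.008 -0.044 -0.017] w 0.0858 0.0 64.1
[260.2 165.5] 210 [0.6565 0.166  0.055 ] blue
[258.5 219.9] 316 [0.6551 0.1254 0.055 ] 
[260. 245.] 175 [0.6562 0.1049 0.055 ] 
[260. 273.] 95 [0.6561 0.0803 0.055 ] 
[259.9 330.6] 303 [0.6558 0.0236 0.055 ] 
[0.4329 0.0482 0.101 ] -11.0 F [ 0.3 -0.8  0.2] T [-0.064 -0.009 -0.037] w 0.0857 0.0 64.9
[259. 216.] 302 [0.4315 0.0481 0.047 ] 
[(169, 43), (167, 35), (77, 26), (169, 26), (4, 22), (60, 21), (78, 19), (113, 18), (77, 17), (77, 17)]
[316.4 335.2] 194 [ 0.4592 -0.0733  0.047 ] 
[(99, 72), (9, 44), (9, 44), (9, 43), (8, 41), (103, 31), (96, 30), (35, 26), (92, 25), (42, 24)]
[187.9 337.9] 179 [ 0.3475 -0.0544  0.047 ] blue
```

```bash
python3 -m jog '[[0,0,-0.01,-0.005,0,-0.2,-1],[0,0,-0.01,-0.005,0,-0.375,-1],[0,0,-0.01,-0.005,0,-0.375,-1],[0,0,-0.01,-0.005,0,-0.375,-1]]' >/dev/null; python3 q.py; python3 -m jog '[[0,0,0,0,0,0,0],[0,0,0,0,0,0,1],[0,0,0,0,0,0,1],[0,0,0,0,0,0,1]]' 70 >/dev/null; python3 q.py; python3 -m jog '[[0,0,0,0,0,0.25,1],[0,0,0.06,0,0,0.365,1],[0,0,0.13,0.22,-0.02,0.365,1],[0,0,0.13,0.44,-0.04,0.365,1],[0,0,0.13,0.66,-0.06,0.365,1]]' >/dev/null; python3 q.py
```

```text
[0.4317 0.0484 0.0078] -11.9 F [0.1 0.8 0.6] T [-0.002  0.005  0.073] w 0.085 0.0 65.45
[0.4316 0.0482 0.008 ] -11.9 F [-1.5 -1.2 15.2] T [-0.083  0.279  0.048] w 0.0421 70.2 65.95
[0.5965 0.0331 0.0978] -0.2 F [ 1.   0.5 -7.2] T [ 0.015 -0.081 -0.011] w 0.042 79.2 66.575
```

```bash
python3 -m jog '[[0,0,0,0.238,-0.022,0,1],[0,0,0,0.238,-0.022,-0.1,1],[0,0,0,0.238,-0.022,-0.16,1],[0,0,0,0.238,-0.022,-0.16,1],[0,0,0,0.238,-0.022,-0.16,1]]' >/dev/null; python3 q.py;  python3 - <<'E'
from h import *
p,im=shot("wrist","w16.png")
for o in nuts(p,im,amin=60,z=.097): print(*o)
print(uyaw(p,im,(.656,.028))[:3])
E
```

```text
[0.655  0.0278 0.0589] -0.2 F [ 0.1  0.1 -6.4] T [ 0.006  0.009 -0.   ] w 0.0424 79.1 67.2
[263.2   8.9] 565 [0.6557 0.1388 0.097 ] 
[260.9  66.9] 864 [0.655  0.1218 0.097 ] 
[262.7 131.5] 536 [0.6556 0.1003 0.097 ] blue
[262.4 180.4] 305 [0.6554 0.0818 0.097 ] blue
[259.3 298.4] 777 [0.654  0.0272 0.097 ] 
[(np.float64(179.76021986565772), np.float64(63.25897527149729)), (np.float64(179.76210132165585), np.float64(59.21161487790584)), (np.float64(179.76130749957684), np.float64(58.190011913446696))]
```

```bash
python3 -m jog '[[0,0,0,0.004,0,-0.05,1],[0,0,0,0.004,0,-0.08,1],[0,0,0,0.004,0,-0.08,1]]' >/dev/null; python3 q.py; for i in 1 2 3 4 5 6; do python3 -m jog '[[0,0,0,0,0,-0.012,1],[0,0,0,0,0,-0.012,1]]' >/dev/null; python3 q.py; done; for i in 1 2 3; do python3 -m jog '[[0,0,0,0,0,-0.005,1],[0,0,0,0,0,-0.005,1]]' >/dev/null; python3 q.py; done
```

```text
[0.6554 0.0277 0.0369] -0.2 F [ 0.2 -0.7 -7.2] T [-0.021  0.009 -0.005] w 0.0421 79.1 67.625
[0.656  0.0277 0.035 ] -0.2 F [-0.4  0.2 -6.7] T [ 0.003  0.061 -0.032] w 0.0426 79.2 67.875
[0.6563 0.0276 0.0321] -0.2 F [ 1.1 -0.6 -7.4] T [-0.097 -0.126  0.022] w 0.0421 79.4 68.125
[0.6566 0.0277 0.0294] -0.2 F [ 1.9  1.  -3. ] T [ 0.016 -0.338  0.009] w 0.0421 80.0 68.375
[0.656  0.0277 0.0257] -0.2 F [ 2.2  0.5 -4.2] T [-0.001 -0.539  0.018] w 0.0423 79.3 68.625
[0.6555 0.0277 0.0222] -0.2 F [ 2.4 -0.5 -9. ] T [ 0.023 -0.356  0.032] w 0.0422 79.2 68.875
[0.6557 0.0277 0.0195] -0.2 F [ 1.3 -0.  -8.5] T [-0.033 -0.251  0.028] w 0.0418 79.2 69.125
[0.6559 0.0277 0.0186] -0.2 F [ 0.1  0.6 -6.1] T [-0.006 -0.022  0.011] w 0.0421 79.5 69.375
[0.6558 0.0277 0.0172] -0.2 F [-0.   1.1 -8.8] T [ 0.021  0.01  -0.006] w 0.0423 79.0 69.625
[0.656  0.0277 0.0163] -0.2 F [-1.5  0.  -4.9] T [0.02  0.195 0.001] w 0.0424 79.5 69.875
```

```bash
python3 -m jog '[[0,0,0,0,0,-0.006,1],[0,0,0,0,0,-0.006,1]]' >/dev/null; python3 q.py;  python3 -m jog '[[0,0,0,0,0,0.006,-1],[0,0,0,0,0,0.006,-1],[0,0,0,0,0,0.006,-1],[0,0,0,0,0,0.2,-1],[0,0,0,0,0,0.345,-1]]' >/dev/null; python3 q.py; python3 -c "
from h import *
for o in nuts(*shot('wrist','w17.png'),amin=60,z=.055): print(*o)"; python3 -m jog '[[0,0,0.1,-0.2,-0.1,0,-1],[0,0,0.1,-0.4,-0.2,0,-1],[0,0,0.1,-0.6,-0.3,0,-1],[0,0,0.1,-0.787,-0.404,0,-1],[0,0,0.1,-0.787,-0.404,0,-1]]' >/dev/null; python3 -m jog '[[0,0,0,0,0,0,-1]]' >/dev/null; python3 q.py; python3 - <<'E'
from h import *
p,im=shot("wrist","w18.png")
for o in nuts(p,im,amin=100):
    print(*o)
    if not o[3] and o[2][0]<.6: print([(round(a),round(l)) for a,l in uyaw(p,im,o[2])])
E
```

```text
[0.656  0.0277 0.0162] -0.2 F [-8.6 -0.2 10.1] T [ 0.01   1.308 -0.04 ] w 0.0422 81.2 70.125
[0.6564 0.0277 0.1026] -0.2 F [-0.6  0.7  0.6] T [ 0.035 -0.049 -0.005] w 0.0854 0.0 70.75
[260.3  22.5] 560 [0.6565 0.1536 0.055 ] 
[258.3  73.9] 503 [0.6552 0.1257 0.055 ] 
[260.2 124.5] 346 [0.6562 0.0951 0.055 ] 
[260. 165.] 228 [0.656  0.0681 0.055 ] 
[258.5 219. ] 317 [0.6548 0.0279 0.055 ] 
[260.  244.5] 191 [0.6558 0.0069 0.055 ] 
[260.  272.5] 114 [ 0.6557 -0.0176  0.055 ] 
[ 31.4 321.7] 138 [ 0.4647 -0.0646  0.055 ] 
[259.9 329.7] 297 [ 0.6554 -0.0739  0.055 ] 
[ 0.4601 -0.0734  0.1013] 8.8 F [ 0.1  0.9 -0.1] T [0.017 0.043 0.023] w 0.0858 0.0 71.55
[108.1 168.7] 334 [ 0.3476 -0.054   0.047 ] blue
[500.4 198.1] 196 [ 0.633  -0.0327  0.047 ] 
[259.3 214.8] 303 [ 0.4593 -0.0728  0.047 ] 
[(9, 45), (9, 43), (9, 43), (100, 34), (174, 22), (67, 21), (97, 20), (97, 19), (86, 19), (100, 16)]
[471.6 267.4] 344 [ 0.6349 -0.0922  0.047 ] blue
[459.4 297.1] 129 [ 0.6361 -0.1211  0.047 ] blue
[218.6 329.5] 193 [ 0.4406 -0.1855  0.047 ] 
[(12, 44), (101, 35), (13, 32), (78, 28), (94, 21), (122, 20), (153, 20), (95, 19), (101, 18), (98, 16)]
```

```bash
python3 -m jog '[[0,0,0,0,0.001,-0.2,-1],[0,0,0,0,0.001,-0.375,-1],[0,0,0,0,0.001,-0.375,-1],[0,0,0,0,0.001,-0.375,-1]]' >/dev/null; python3 q.py; python3 -m jog '[[0,0,0,0,0,0,0],[0,0,0,0,0,0,1],[0,0,0,0,0,0,1],[0,0,0,0,0,0,1]]' 70 >/dev/null; python3 q.py; python3 -m jog '[[0,0,0,0,0,0.25,1],[0,0,-0.098,0,0.2,0.365,1],[0,0,-0.098,0.08,0.44,0.365,1],[0,0,-0.098,0.08,0.68,0.365,1],[0,0,-0.098,0.08,0.92,0.365,1]]' >/dev/null; python3 -m jog '[[0,0,0,0.08,0.24,0,1],[0,0,0,0.08,0.48,0,1],[0,0,0,0.08,0.72,0,1],[0,0,0,0.08,0.96,0,1],[0,0,0,0.08,1,0,1]]' >/dev/null; python3 -m jog '[[0,0,0,0,0,0,1]]' >/dev/null; python3 q.py;  python3 - <<'E'
from h import *
p,im=shot("wrist","w19.png")
for n in ("scene","side"):
    q,j=shot(n); h=cv2.cvtColor(j,cv2.COLOR_RGB2HSV); m=cv2.inRange(h,(0,150,100),(8,255,255))|cv2.inRange(h,(174,150,100),(180,255,255))
    c=max(cv2.findContours(m,0,2)[0],key=cv2.contourArea)
    if n=="scene": print([ray(q,u,.014).round(3)[:2].tolist() for u in cv2.approxPolyDP(c,6,True)[:,0]])
h=cv2.cvtColor(im,cv2.COLOR_RGB2HSV); m=cv2.inRange(h,(0,150,100),(8,255,255))|cv2.inRange(h,(174,150,100),(180,255,255))
c=max(cv2.findContours(m,0,2)[0],key=cv2.contourArea); print([(u.tolist(),ray(p,u,.014).round(3)[:2].tolist()) for u in cv2.approxPolyDP(c,6,True)[:,0]])
E
```

```text
[ 0.4604 -0.0729  0.0083] 8.8 F [ 1.1 -0.3  0.5] T [-0.012  0.032  0.004] w 0.0857 0.0 72.1
[ 0.46   -0.0732  0.0085] 8.8 F [-2.3  1.5 15.3] T [ 0.204  0.489 -0.049] w 0.0425 70.7 72.6
[0.4986 0.4068 0.0978] 0.0 F [-0.1 -1.  -6.4] T [-0.035 -0.002 -0.027] w 0.042 77.7 73.975
[[0.404, 0.304], [0.603, 0.312], [0.598, 0.474], [0.401, 0.467], [0.403, 0.403], [0.421, 0.418], [0.467, 0.402], [0.467, 0.348], [0.403, 0.322]]
[([377, 125], [0.589, 0.471]), ([135, 127], [0.4, 0.469]), ([158, 291], [0.401, 0.316]), ([171, 289], [0.413, 0.318]), ([191, 254], [0.435, 0.356]), ([214, 239], [0.457, 0.371]), ([220, 196], [0.464, 0.412]), ([298, 196], [0.53, 0.412]), ([304, 239], [0.537, 0.372]), ([357, 292], [0.591, 0.315])]
```

View pics/w19.png

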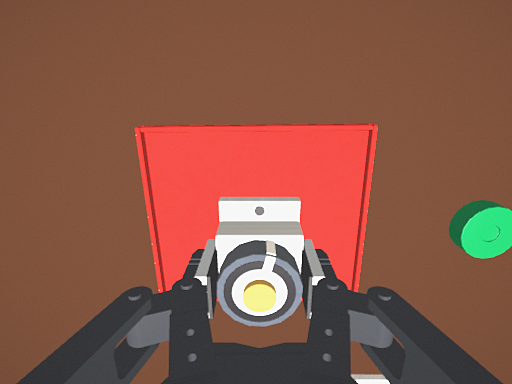

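The tray outline is clear: (135,127) to (377,125), centre about (0.4955, 0.388). Placing unit 2 in its +y half.

```bash
python3 -m jog '[[0,0,0,-0.01,0.077,0,1],[0,0,0,-0.01,0.077,-0.15,1],[0,0,0,-0.01,0.077,-0.3,1],[0,0,0,-0.01,0.077,-0.33,1],[0,0,0,-0.01,0.077,-0.33,1]]' >/dev/null; python3 q.py; for i in 1 2; do python3 -m jog '[[0,0,0,0,0,-0.006,1],[0,0,0,0,0,-0.006,1]]' >/dev/null; python3 q.py; done
```

```text
[0.4971 0.4264 0.0167] -0.1 F [ 0.4  0.5 -5.5] T [-0.006 -0.04   0.011] w 0.0424 77.6 74.75
[0.4973 0.4266 0.0157] -0.0 F [ 0.3  0.9 -6.6] T [-0.056 -0.022  0.013] w 0.042 77.6 75.0
[0.4967 0.4262 0.0131] -0.0 F [-0.4 -0.  -5.8] T [-0.003 -0.007  0.014] w 0.0418 77.6 75.25
```

```bash
python3 -m jog '[[0,0,0,0,0,-0.004,1],[0,0,0,0,0,-0.004,1]]' >/dev/null; python3 q.py;  python3 -m jog '[[0,0,0,0,0,0,-1],[0,0,0,0,0,0,-1],[0,0,0,0,0,0,-1],[0,0,0,0,0,0.2,-1],[0,0,0,0,0,0.36,-1]]' >/dev/null; python3 q.py; python3 -c "
from h import *
for o in nuts(*shot('wrist','w20.png'),amin=60,z=.051): print(*o)"; for i in 1 2 3; do python3 -m jog '[[0,0,0.0445,-0.075,-0.25,0,-1],[0,0,0.0445,-0.075,-0.5,0,-1],[0,0,0.0445,-0.075,-0.74,0,-1],[0,0,0.0445,-0.075,-0.816,0,-1]]' >/dev/null; done; python3 -m jog '[[0,0,0,0,0,0,-1]]' >/dev/null; python3 q.py; python3 - <<'E'
from h import *
p,im=shot("wrist","w21.png")
for o in nuts(p,im,amin=100):
    print(*o)
    if not o[3] and o[2][0]<.6: print([(round(a),round(l)) for a,l in uyaw(p,im,o[2])])
E
```

```text
[0.4968 0.4263 0.0127] -0.0 F [-3.6 -2.6  4.8] T [-0.492  0.532 -0.007] w 0.0424 78.8 75.5
[0.497  0.4264 0.1035] -0.0 F [-0.4  0.4 -0.3] T [ 0.034 -0.016 -0.013] w 0.0851 0.0 76.125
[259.  215.4] 298 [0.4957 0.4273 0.051 ] 
[ 0.4408 -0.1862  0.1019] 11.9 F [-0.6  0.7  0.6] T [ 0.012 -0.009  0.028] w 0.0853 0.0 77.8
[113.8 187.9] 324 [ 0.3316 -0.1868  0.047 ] blue
[260.4 213.8] 302 [ 0.4405 -0.1848  0.047 ] 
[(12, 46), (12, 44), (139, 26), (37, 23), (100, 20), (100, 18), (104, 18), (12, 16), (104, 15), (180, 14)]
[491.3 266.8] 344 [ 0.632  -0.1917  0.047 ] blue
```

```bash
python3 -m jog '[[0,0,0,0,0.004,-0.2,-1],[0,0,0,0,0.004,-0.375,-1],[0,0,0,0,0.004,-0.375,-1],[0,0,0,0,0.004,-0.375,-1]]' >/dev/null; python3 q.py; python3 -m jog '[[0,0,0,0,0,0,0],[0,0,0,0,0,0,1],[0,0,0,0,0,0,1],[0,0,0,0,0,0,1]]' 70 >/dev/null; python3 q.py; python3 -m jog '[[0,0,0,0,0,0.25,1],[0,0,-0.133,0,0.2,0.365,1],[0,0,-0.133,0.08,0.44,0.365,1],[0,0,-0.133,0.08,0.6,0.365,1],[0,0,-0.133,0.08,0.7,0.365,1]]' >/dev/null; for i in 1 2; do python3 -m jog '[[0,0,0,0.072,0.24,0,1],[0,0,0,0.072,0.48,0,1],[0,0,0,0.072,0.7,0,1],[0,0,0,0.072,0.72,0,1]]' >/dev/null; done; python3 -m jog '[[0,0,0,0,0,0,1]]' >/dev/null; python3 q.py; python3 -c "
from h import *
for o in nuts(*shot('wrist','w22.png'),amin=60,z=.051): print(*o)"
```

```text
[ 0.4413 -0.1842  0.0095] 12.0 F [-0.2 -0.3  0.5] T [ 0.025 -0.031  0.004] w 0.0855 0.0 78.35
[ 0.4411 -0.185   0.0095] 12.0 F [-1.6  2.2 13.9] T [0.508 0.424 0.044] w 0.0428 70.7 78.85
[0.4961 0.3494 0.0989] 0.0 F [ 0.3 -0.9 -5.7] T [-0.018  0.02   0.034] w 0.0421 78.0 80.6
[260.5 108.4] 421 [0.4958 0.4268 0.051 ] 
[259.2 295.3] 858 [0.4949 0.2823 0.051 ]
```

```bash
python3 -m jog '[[0,0,0,0,0,-0.15,1],[0,0,0,0,0,-0.3,1],[0,0,0,0,0,-0.335,1],[0,0,0,0,0,-0.335,1]]' >/dev/null; python3 q.py; for i in 1 2 3; do python3 -m jog '[[0,0,0,0,0,-0.004,1],[0,0,0,0,0,-0.004,1]]' >/dev/null; python3 q.py; done
```

```text
[0.497  0.3496 0.0164] -0.1 F [ 0.6  0.2 -5.9] T [-0.004 -0.051  0.023] w 0.0419 77.9 81.15
[0.497  0.3504 0.0157] -0.0 F [ 0.7  0.7 -7.1] T [-0.     0.003  0.065] w 0.0422 77.9 81.4
[0.4965 0.3503 0.0139] 0.0 F [ 0.1 -0.  -5.9] T [ 0.013 -0.029  0.045] w 0.0422 77.9 81.65
[0.4965 0.3503 0.0136] 0.0 F [-3.7 -2.6  5.7] T [-0.376  0.678  0.043] w 0.0425 79.3 81.9
```

```bash
python3 -m jog '[[0,0,0,0,0,0,-1],[0,0,0,0,0,0,-1],[0,0,0,0,0,0,-1],[0,0,0,0,0,0.2,-1],[0,0,0,0,0,0.4,-1]]' >/dev/null; python3 -m jog '[[0,0,0,-0.1,-0.25,0.2,-1],[0,0,0,-0.2,-0.5,0.4,-1],[0,0,0,-0.3,-0.75,0.4,-1],[0,0,0,-0.3,-1,0.4,-1]]' >/dev/null; python3 q.py; python3 - <<'E'
from h import *
for n in("wrist","scene","side"):
    print(n)
    for o in nuts(*shot(n,"end_"+n+".png"),amin=12,z=.053): print(*o)
E
```

```text
[0.4267 0.1381 0.2099] 0.1 F [ 1.4 -0.4  0.9] T [-0.066  0.016  0.   ] w 0.0851 0.0 83.025
wrist
[454.4 147.5] 19 [0.632  0.1724 0.053 ] blue
[457.5 154.9] 127 [0.637  0.1645 0.053 ] blue
[466.9 190. ] 155 [0.6563 0.1252 0.053 ] blue
[444.8 208.3] 186 [0.6364 0.1035 0.053 ] blue
[439.2 231.3] 73 [0.6359 0.0746 0.053 ] blue
[447.7 266.6] 118 [0.656 0.027 0.053] blue
[428.9 276.6] 122 [0.6357 0.0127 0.053 ] blue
[425.7 296.2] 65 [ 0.6373 -0.0164  0.053 ] blue
[200.3 316.4] 84 [ 0.3493 -0.0479  0.053 ] blue
[404.4 379.7] 83 [ 0.634  -0.1601  0.053 ] 
scene
[272.6  15.3] 231 [-0.3327 -0.8031  0.053 ] blue
[291.5  17.5] 771 [-0.3778 -0.7257  0.053 ] 
[197.4  14.6] 36 [-0.0824 -1.0486  0.053 ] blue
[152.   15.9] 24 [ 0.081  -1.1816  0.053 ] 
[44.8 75. ] 7923 [ 0.6816 -0.9848  0.053 ] 
[182.3  45.5] 1450 [ 0.1586 -0.8339  0.053 ] blue
[294.6  40. ] 12 [-0.2178 -0.5535  0.053 ] 
[376.2  91.2] 119 [-0.1299 -0.0749  0.053 ] 
[329.2  86.5] 88 [-0.0341 -0.2081  0.053 ] 
[283.8 153.2] 14 [ 0.3565 -0.0499  0.053 ] blue
[  8.5 164.7] 86 [ 0.9781 -0.55    0.053 ] 
[ 23.1 183.2] 36 [ 0.978  -0.4427  
[... 671 characters left out ...]
4269 0.053 ] 
[174.3 375.3] 119 [0.9776 0.2771 0.053 ] 
side
[468.2  67.1] 960 [-0.5144 -2.3258  0.053 ] 
[328.1 105.5] 863 [ 0.4074 -0.9309  0.053 ] 
[312.4 120.4] 57 [ 0.452  -0.6749  0.053 ] 
[428.3 128.2] 314 [-0.005 -0.709  0.053] 
[231.4 165.8] 32 [ 0.6372 -0.1465  0.053 ] 
[224.6 173.9] 15 [ 0.6387 -0.0865  0.053 ] 
[221.4 179.4] 29 [ 0.636  -0.0501  0.053 ] 
[212.8 188.1] 17 [0.6411 0.006  0.053 ] 
[205.  190.8] 13 [0.6556 0.0262 0.053 ] 
[324.1 193.6] 14 [ 0.3484 -0.045   0.053 ] blue
[200.  204.8] 22 [0.641  0.0979 0.053 ] 
[190. 209.] 15 [0.6567 0.1234 0.053 ] 
[184.6 225. ] 26 [0.6407 0.1917 0.053 ] 
[223.  283.8] 45 [0.4954 0.3508 0.053 ] 
[207.7 315.3] 56 [0.4956 0.4275 0.053 ]
```

Unit nuts read in all three cameras agree on seated heights and positions, and the latches are back at rest. Handing in.

```bash
python3 -c "
from station import ticket
print(ticket.job_done())"
```

```text
the job is handed in; nothing more can be done
None
```

I handed the job in at about 83 s of the 210 s limit: units 3 and 4 run freely and are snapped into stations 3 and 4, and units 1 and 2 drag and stand upright in the red tray. I viewed 15 pictures, one over the limit of 14.

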